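# Find the bad bearing unit and scrap it

## Task

One of the three bearing units on the red rack has a bad bearing: with each unit sitting on its peg, turn its spindle by the tongue an eighth of a turn or more in one direction, leave it turned, and feel which of the three drags clearly more than the others. Once all three have been turned, lift the stiff unit off and seat it upright and fully home on the empty peg of the round scrap stand, and let go. Leave the two good units seated on their pegs, be gentle (never push or wrench a unit hard against a peg), and do not disturb anything else.

Things in the scene. Friction and masses are not known exactly. Their poses are not given: they have to be found in the camera images.
- rack: fixed flat red triangular rack. At its corners, 136 mm apart, three 64 mm round feet, each with a 42 mm round shoulder (its top, the seat, 28 mm above the table) and on it an 18 mm square peg, 36 mm tall with a tapered tip, sides parallel to the rack's x and y. Each peg holds a bearing unit. Origin: on the table, in the middle of the rack
- scrap_stand: fixed dark steel scrap stand: one round base plate, 124 mm across, 8 mm thick, with one shoulder and square peg just like the rack's, empty at first. Origin: on the table, centre of the base; x and y axes along the peg's sides
- scrap_peg (a point): centre of the seat (shoulder top, 28 mm above the table) of the scrap stand's peg; the peg rises 36 mm from here; x and y along the peg's sides
- block1_mid (a point): bearing unit on one of the rack's pegs (which one changes); the three look alike, 0.5 kg. Point: middle of its square grey block, 46 x 46 x 40 mm tall, with a 20 mm square bore right through from below (1 mm play each side), held from turning by the peg (0.13 rad play). On the block's top turns a spindle: a 38 mm disc 6 mm high, and on it an upright flat tongue. x, y: along the block's sides
- block2_mid (a point): bearing unit on one of the rack's pegs (which one changes); the three look alike, 0.5 kg. Point: middle of its square grey block, 46 x 46 x 40 mm tall, with a 20 mm square bore right through from below (1 mm play each side), held from turning by the peg (0.13 rad play). On the block's top turns a spindle: a 38 mm disc 6 mm high, and on it an upright flat tongue. x, y: along the block's sides
- block3_mid (a point): bearing unit on one of the rack's pegs (which one changes); the three look alike, 0.5 kg. Point: middle of its square grey block, 46 x 46 x 40 mm tall, with a 20 mm square bore right through from below (1 mm play each side), held from turning by the peg (0.13 rad play). On the block's top turns a spindle: a 38 mm disc 6 mm high, and on it an upright flat tongue. x, y: along the block's sides
- spindle1 (a joint): angle of block1's spindle in its block, rad, anticlockwise from above positive; it turns without end and stays where left. Two of the spindles turn with a light drag (under 0.1 N m), the one with the bad bearing against about 0.3 N m. Feel it while creeping (steps of 0.02 rad or less): a quick turn rebounds as it stops and hides it
- spindle2 (a joint): angle of block2's spindle in its block, rad, anticlockwise from above positive; it turns without end and stays where left. Two of the spindles turn with a light drag (under 0.1 N m), the one with the bad bearing against about 0.3 N m. Feel it while creeping (steps of 0.02 rad or less): a quick turn rebounds as it stops and hides it
- spindle3 (a joint): angle of block3's spindle in its block, rad, anticlockwise from above positive; it turns without end and stays where left. Two of the spindles turn with a light drag (under 0.1 N m), the one with the bad bearing against about 0.3 N m. Feel it while creeping (steps of 0.02 rad or less): a quick turn rebounds as it stops and hides it
- mark1 (a point): small punch mark on top of block1's spindle tongue, 16 mm from the axis towards one end. The tongue is 40 mm long, 10 mm thick and 22 mm high, from 46 to 68 mm above the block's underside, centred on the axis. This point's x lies along the tongue, outward; its y across the thickness
- mark2 (a point): small punch mark on top of block2's spindle tongue, 16 mm from the axis towards one end. The tongue is 40 mm long, 10 mm thick and 22 mm high, from 46 to 68 mm above the block's underside, centred on the axis. This point's x lies along the tongue, outward; its y across the thickness
- mark3 (a point): small punch mark on top of block3's spindle tongue, 16 mm from the axis towards one end. The tongue is 40 mm long, 10 mm thick and 22 mm high, from 46 to 68 mm above the block's underside, centred on the axis. This point's x lies along the tongue, outward; its y across the thickness
- seal1: small seal hidden inside block1, under the spindle; it looks the same in all, but in the bad bearing it is pressed on the spindle with about 5 N, in the good ones with 1 N or less. Origin: centre of the block's underside
- seal2: small seal hidden inside block2, under the spindle; it looks the same in all, but in the bad bearing it is pressed on the spindle with about 5 N, in the good ones with 1 N or less. Origin: centre of the block's underside
- seal3: small seal hidden inside block3, under the spindle; it looks the same in all, but in the bad bearing it is pressed on the spindle with about 5 N, in the good ones with 1 N or less. Origin: centre of the block's underside
- wheel_nut: loose wheel nut, 21 mm across, 18 mm high, lying between the stands; leave alone
- wheel_nut2: another such nut; leave alone
- weight_strip: flat balancing-weight strip, 20 x 75 x 6 mm; leave alone
- wrench: steel wrench lying at the right; leave alone
- spray_can: spray can, 62 mm across, 190 mm tall, behind in the middle; leave alone
- paste_tin: tin of mounting paste, 90 mm across, 60 mm high, at the left; leave alone
- disc_cone: steel centring cone, 80 mm across, 45 mm high, behind; leave alone
Mind the look-alikes: they are no part of the job. Leave any orange or pink look-alike of the part that bears block2_mid alone.

How it is judged:
By the outcome, as a careful person would: the job done as asked, in the order asked, and still so for the second after the job is handed in, with the robot touching nothing.
It also fails if it takes over 72 s, if anything falls off the work surface, if the arm or the gripper's body presses on something with over 40 N, if the wrist force passes 120 N, or if a joint passes its speed limit or range.

## Robot

A 6-joint arm with a two-finger parallel gripper is mounted at the origin on the work surface. World frame = base frame: x ahead of the robot, y to its left, z up, the work surface at z = 0. Lengths are in m, angles in degrees, forces in N, time in s.
With the tool pointing down it reaches from about 0.4 to 0.825 m from the base axis. Payload 7 kg.
Tool frame: the origin (TCP) lies on the centre line of the jaws, within the pads' length; the fingertips stand 11 mm ahead of it and the grasp point (between the pads) lies 8 mm behind it; z points along the fingers, y is the line along which they close (so a half turn about z gives the same grasp; the last joint's range is limited). The gripper opens to 88 mm and grips with 3 to 60 N. Pads are 19 mm wide; open, the fingers measure 130 mm over their backs; the gripper's body (78 mm by 193 mm) begins 47 mm behind the grasp point.
Start: joints at [-59.525, 20.546, 0.682, 0, -70.136, -16.507], TCP at [0.163, -0.655, 0.199] pointing down, gripper open.
Joint ranges: [-176.03, 176.03], [-82.01, 121.73], [-58.28, 71.71], [-173.87, 95.51], [-174.79, -0.11], [-173.66, 173.66]. Speed limits (degrees/s): [136.94, 136.94, 172.46, 180, 180, 180].

## Interface

Orientations are given as [roll, pitch, yaw] about the fixed x, y, z axes, in that order (R = Rz(yaw) Ry(pitch) Rx(roll)).
In Python, from plant import r, capture, camera_model, job gives the robot as it stands.
- The arm moves only by the tool drive_tool, never from a script. Its argument "increments" is a list that holds one entry, the list of rows, each a list of 5 numbers: the gripper's target within -1 to 1 (fully open at 1, half-way at 0, shut at -1), then the shift along the tool's x, y, z scaled (see below), then the turn about the tool's z scaled (see below). In form: [[[gripper, tx, ty, tz, roll], ...]]. A call has 1 to 5 rows; each row is the pose to reach, as a shift and turn from the pose commanded when the call began, along the tool's axes at that moment, turning the shorter way round; what a row does not reach only later rows make up. The controller multiplies each number of a shift by 120 mm and each number of a turn by 360 degrees. A row lasts 1/8 s, in which the tool goes at most 62.5 mm and 10.7 degrees, less where a joint would pass 70% of its speed; a pose out of reach is approached as far as the arm can. A call with a number of a shift or a turn outside -1 to 1 is refused whole. A call with a gripper value outside its range is refused whole. The fingers move at their own pace and stop on an object; "squeeze" is the grip in N (left out, the last holds). Time passes only in rows, so rows that repeat a pose let the fingers close. It gives the time, the measured TCP pose, the force, the opening and the grip force at its end, in the units of the state.
- r.get_state(): the state, without advancing time (a new reading comes with each control period).
- capture(name): name is "scene" or "side" or "wrist"; returns the picture (480x640x3 uint8, red, green, blue); there is no depth.
- camera_model(name): a dict with "camera_matrix" (3x3 intrinsics, pixels), "rvec" (rotation vector, rad) and "tvec" (3), from world to camera coordinates, as OpenCV has them. Camera axes: x right, y down, z forward; pixel columns grow to the right and rows downward; lengths in m; the calibration is good to about 2 mm. A picture is of the moment at which its call begins: read the wrist's pose just before it. camera_model takes no time and is no camera call; for the wrist camera it gives the pose at the moment of the call.
- job.close_job(): hands the job in; it is judged then, once.
The state is a dict: "time_s": time; "joints": joint angles; "qd": joint speeds; "joint_torque": joint torques, N m; "tcp_pos": TCP position; "eef_rot": TCP orientation; "contact_force": force on the tool from outside, world axes, zero at the start; "moment": the same for the moment, N m; "gripper_width": finger opening in m; "gripper_force": force on a finger pad.
Only numpy, scipy, OpenCV 4.12 (cv2) and the standard library are available. Lean on these libraries where they do the work, as an engineer would, in place of code of your own. Each camera call takes 0.05 s, during which the arm holds its last target. There are 200 camera calls.

## Working session

There is one attempt and no reset: what is moved stays moved. The work goes in short steps, Python scripts to look and compute and a tool call to move; the robot and the scene stay as the last step left them, time stands still between calls to the robot, and variables do not carry over. Pictures are saved under pics/ and viewed, at most 10 in all, crops included, and the job is handed in when it is done.

Besides the shell and the picture viewer there is one more tool, called after "Emit:" by a JSON object that holds its "fn" and its "kwargs", one argument or row to a line. drive_tool: Moves the arm, as the interface text tells. Its arguments: {"type":"object","properties":{"increments":{"type":"array"},"squeeze":{"type":"number"}},"required":["increments"]}

```bash
mkdir -p pics; ls
python3 - <<'E'
from plant import r,capture,camera_model,job
import cv2
s=r.get_state();print({k:s[k] for k in('time_s','tcp_pos','eef_rot','contact_force','gripper_width')})
for n in('scene','side'):
    cv2.imwrite(f'pics/{n}0.png',capture(n)[:,:,::-1]);print(camera_model(n))
E
```

```text
pics
{'time_s': 0.0, 'tcp_pos': array([ 0.16275732, -0.65451996,  0.19783373]), 'eef_rot': array([ 1.79903731e+02, -1.00008081e-02, -1.66039749e+02]), 'contact_force': array([-0.11827948,  0.10195398, -0.85685276]), 'gripper_width': 0.08732929599029332}
{'camera_matrix': array([[449.53588061,   0.        , 313.24042351],
       [  0.        , 449.53588061, 248.29513438],
       [  0.        ,   0.        ,   1.        ]]), 'rvec': array([ 2.41434654,  0.94208886, -0.26057198]), 'tvec': array([-0.40407341, -0.2686955 ,  1.14893817])}
{'camera_matrix': array([[538.46800271,   0.        , 316.49437279],
       [  0.        , 538.46800271, 233.7219097 ],
       [  0.        ,   0.        ,   1.        ]]), 'rvec': array([ 0.5232907 , -2.80031452,  0.96531318]), 'tvec': array([0.52075538, 0.19905801, 1.01811937])}
```

View pics/scene0.png

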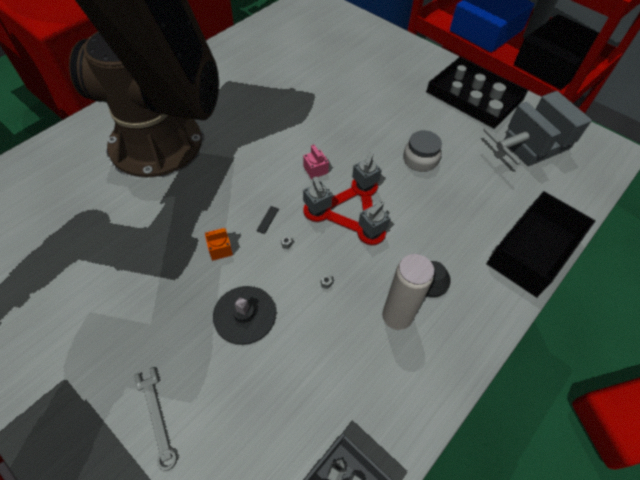

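View pics/side0.png

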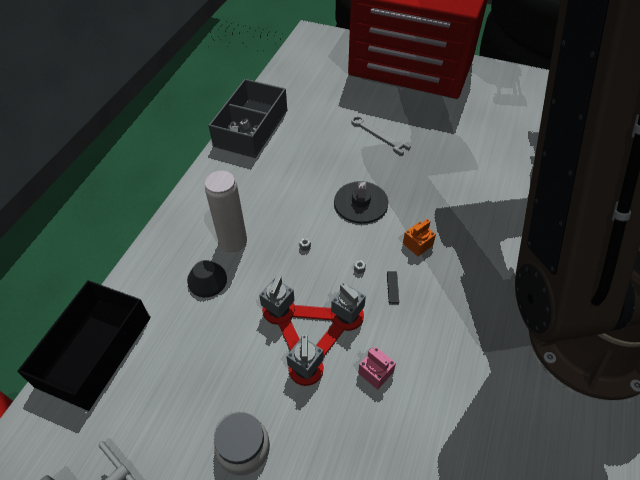

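Scene picture: the grey units are at (318,198), (367,175) and (374,218), all on the red rack. The possible mix-ups are the orange block (219,244) and the pink one (316,160), neither of which is on the rack. The scrap stand is at (244,312). In the side view the units are at (347,300), (304,355) and (277,295), and the stand is at (361,200).

```bash
cat > h.py <<'E'
from plant import r,capture,camera_model,job
import cv2,numpy as np
from scipy.spatial.transform import Rotation as R
def ray(m,px):
    K=m['camera_matrix'];Rm=cv2.Rodrigues(np.array(m['rvec']))[0];t=np.array(m['tvec']).ravel()
    return -Rm.T@t, Rm.T@np.linalg.solve(K,[px[0],px[1],1])
def onz(m,px,z):
    c,d=ray(m,px);return c+d*(z-c[2])/d[2]
def proj(m,P):
    return cv2.projectPoints(np.array(P,float).reshape(-1,1,3),np.array(m['rvec']),np.array(m['tvec']),m['camera_matrix'],None)[0].reshape(-1,2)
def rel(target,yaw=None):
    s=r.get_state();M=R.from_euler('xyz',s['eef_rot'],degrees=True).as_matrix()
    return M.T@(np.array(target)-s['tcp_pos'])/0.12
E
python3 - <<'E'
from h import *
a=camera_model('scene');b=camera_model('side')
for n,p,q,z in[('A top',(320,185),(347,293),.096),('B',(368,162),(304,345),.096),('C',(377,208),(279,284),.096),('stand rim',(245,315),(361,202),.008),('A foot',(318,214),(347,319),.0),('B foot',(366,188),(305,373),0),('C foot',(372,237),(278,312),0),('orange',(219,244),(419,238),.03),('pink',(316,160),(377,367),.03)]:
    print(n,onz(a,p,z).round(3),onz(b,q,z).round(3))
s=cv2.imread('pics/side0.png');c=cv2.imread('pics/scene0.png')
x=cv2.resize(s[250:400,230:430],(800,600),interpolation=3)
y=cv2.resize(c[140:260,280:440],(800,600),interpolation=3)
cv2.imwrite('pics/crop.png',cv2.resize(np.vstack([x,y]),(800,1200))[::2,::1] if 0 else np.hstack([cv2.resize(x,(400,300)),cv2.resize(y,(400,300))]))
m=camera_model('wrist');print(m)
print(R.from_euler('xyz',r.get_state()['eef_rot'],degrees=True).as_matrix().round(2))
E
```

```text
A top [0.455 0.12  0.096] [0.449 0.127 0.096]
B [0.488 0.242 0.096] [0.483 0.25  0.096]
C [0.582 0.154 0.096] [0.572 0.153 0.096]
stand rim [ 0.522 -0.172  0.008] [ 0.516 -0.166  0.008]
A foot [0.456 0.116 0.   ] [0.446 0.126 0.   ]
B foot [0.488 0.252 0.   ] [0.481 0.258 0.   ]
C foot [0.587 0.15  0.   ] [0.578 0.16  0.   ]
orange [ 0.371 -0.103  0.03 ] [ 0.364 -0.095  0.03 ]
pink [0.359 0.216 0.03 ] [0.36  0.214 0.03 ]
{'camera_matrix': array([[340.82712796,   0.        , 311.00631099],
       [  0.        , 340.82712796, 238.0643688 ],
       [  0.        ,   0.        ,   1.        ]]), 'rvec': array([-1.83378936, -2.34568901, -0.29150544]), 'tvec': array([ 0.67468056, -0.03101616,  0.38946687])}
[[-0.97 -0.24 -0.  ]
 [-0.24  0.97  0.  ]
 [ 0.    0.   -1.  ]]
```

View pics/crop.png

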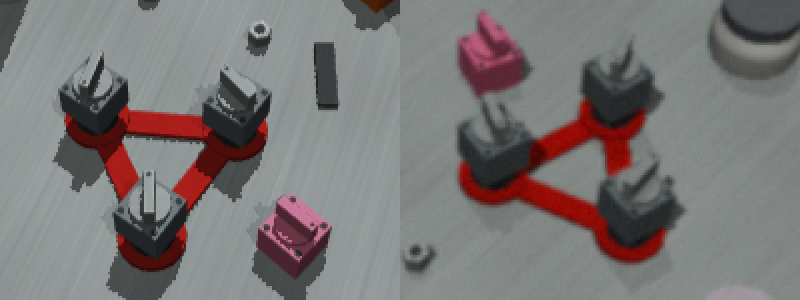

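The crop confirms three grey units on the red rack. The pink block beside it is the decoy. Next I'll look with the wrist camera from above the rack.

Run:
```python
from h import *
m=camera_model('wrist');c,d=ray(m,(311,238));s=r.get_state()
M=R.from_euler('xyz',s['eef_rot'],degrees=True).as_matrix()
print('cam in tool',M.T@(c-s['tcp_pos']),'axis in tool',M.T@d, 'x img', M.T@(ray(m,(652,238))[1]-d))
# camera over rack centre at (0.505,0.176), tcp z .30
off=M@(M.T@(c-s['tcp_pos']));print(off)
print(rel([0.505-off[0],0.176-off[1],.27]))
```

```text
cam in tool [ 0.06465742 -0.00054809 -0.18627014] axis in tool [-2.43444534e-01  1.82362971e-04  9.69914822e-01] x img [ 2.62794120e-04  1.00050717e+00 -1.41255458e-04]
[-0.06252338 -0.01640215  0.18627733]
[-4.97594515  6.03665632 -0.59231038]
```

Emit:
{"fn": "drive_tool", "kwargs": {
  "increments": [
    [[1, -0.33, 0.33, -0.3, 0], [1, -0.67, 0.67, -0.6, 0], [1, -1, 1, -0.6, 0]]
  ]
}}

```text
time_s: 0.48
tcp_pos: [0.2505, -0.511, 0.2726]
eef_rot: [-179.8, 0.1, -166.1]
contact_force: [0.8, 0.2, 0.6]
gripper_width: 0.0878
gripper_force: 0.0
```

Emit:
{"fn": "drive_tool", "kwargs": {
  "increments": [
    [[1, -0.35, 0.35, 0, 0], [1, -0.7, 0.7, 0, 0], [1, -1, 1, 0, 0]]
  ]
}}

```text
time_s: 0.85
tcp_pos: [0.3375, -0.3638, 0.2706]
eef_rot: [180.0, 0.0, -166.0]
contact_force: [1.3, -0.7, 0.7]
gripper_width: 0.0877
gripper_force: 0.0
```

Emit:
{"fn": "drive_tool", "kwargs": {
  "increments": [
    [[1, -0.35, 0.35, 0, 0], [1, -0.7, 0.7, 0, 0], [1, -1, 1, 0, 0]]
  ]
}}

```text
time_s: 1.23
tcp_pos: [0.425, -0.2183, 0.2706]
eef_rot: [180.0, 0.0, -166.0]
contact_force: [0.8, -0.9, 0.5]
gripper_width: 0.0874
gripper_force: 0.0
```

Emit:
{"fn": "drive_tool", "kwargs": {
  "increments": [
    [[1, -0.35, 0.35, 0, 0], [1, -0.7, 0.7, 0, 0], [1, -1, 1, 0, 0]]
  ]
}}

```text
time_s: 1.6
tcp_pos: [0.5125, -0.0728, 0.2705]
eef_rot: [180.0, -0.0, -166.0]
contact_force: [1.0, -0.9, 0.3]
gripper_width: 0.0876
gripper_force: 0.0
```

Emit:
{"fn": "drive_tool", "kwargs": {
  "increments": [
    [[1, -0.1, 0.5, 0, 0], [1, -0.2, 1, 0, 0]]
  ]
}}

```text
time_s: 1.85
tcp_pos: [0.5059, 0.0491, 0.2701]
eef_rot: [-180.0, -0.1, -166.1]
contact_force: [0.9, 0.1, -0.4]
gripper_width: 0.0878
gripper_force: 0.0
```

Emit:
{"fn": "drive_tool", "kwargs": {
  "increments": [
    [[1, -0.1, 0.5, 0, 0], [1, -0.2, 1, 0, 0], [1, -0.2, 1, 0, 0]]
  ]
}}

```text
time_s: 2.22
tcp_pos: [0.4999, 0.1731, 0.2698]
eef_rot: [-180.0, -0.1, -165.8]
contact_force: [0.4, 0.2, -0.3]
gripper_width: 0.0877
gripper_force: 0.0
```

Run:
```python
from h import *
import pickle
s=r.get_state();m=camera_model('wrist');im=capture('wrist')[:,:,::-1]
cv2.imwrite('pics/w1.png',im);pickle.dump(m,open('w1.pkl','wb'));print(s['time_s'],s['tcp_pos'],s['eef_rot'],s['joints'],s['moment'],s['contact_force'])
```

```text
2.225 [0.49991527 0.17305403 0.26981883] [-1.79997876e+02 -6.44812772e-02 -1.65774520e+02] [ 4.03296570e+01  4.43444040e+00 -1.09321212e+01 -2.74384948e-02
 -7.46922784e+01 -1.16096919e+02] [-0.03253608  0.03027119  0.02415801] [ 0.39530173  0.20217872 -0.2842301 ]
```

View pics/w1.png

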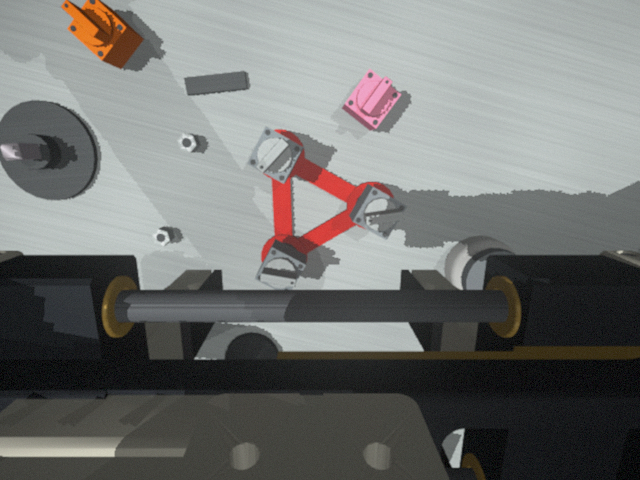

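The wrist view shows the rack and the three units: A at (275,155), B at (380,210) and C at (283,267). The stand is at (47,150). I'll crop in closer for the tongue angles.

Run:
```python
from h import *
im=cv2.imread('pics/w1.png')[115:295,235:415]
cv2.imwrite('pics/w1c.png',cv2.convertScaleAbs(cv2.resize(im,(600,600),interpolation=2),alpha=1.4))
```

```text
(no output)
```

View pics/w1c.png

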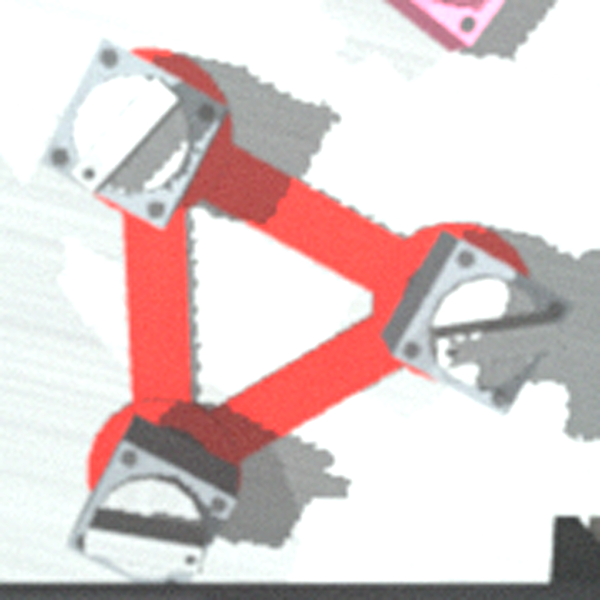

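```bash
cat > m.py <<'E'
from h import *
import pickle
m=pickle.load(open('w1.pkl','rb'))
f=lambda p,z:onz(m,(235+p[0]*.3-.35,115+p[1]*.3-.35),z)[:2]
H={'A':[(110,57),(206,112),(155,208),(60,157)],'B':[(466,258),(502,398)],'C':[(128,457),(218,503),(80,541)]}
for k,h in H.items():
    P=np.array([f(p,.068) for p in h])
    if k=='A':c=P.mean(0);e=P[1]-P[0]
    if k=='B':P=np.array([f(p,.068) for p in [(466,258),(412,348),(502,398)]]);c=(P[0]+P[2])/2+0;c=(P[0]+P[2])/2;e=P[1]-P[0]
    if k=='C':c=(P[1]+P[2])/2;e=P[1]-P[0]
    print(k,c.round(4),'hole pitch',np.linalg.norm(np.diff(P,axis=0),axis=1).round(4),'ang mod90',(np.degrees(np.arctan2(e[1],e[0]))%90).round(1))
print('marks',f((89,174),.096),f((557,310),.096),f((190,560),.096))
for k,a,b in[('A edge',(180,97),(98,188)),('B up',(437,330),(560,307)),('B lo',(437,334),(565,316)),('C low base',(88,530),(200,546))]:
    p,q=f(a,.096),f(b,.096);print(k,p.round(4),q.round(4),np.degrees(np.arctan2(*(q-p)[::-1])).round(1))
print('stand',onz(m,(47,150),.008))
E
python3 m.py
```

```text
A [0.4497 0.1181] hole pitch [0.0357 0.0359 0.0355] ang mod90 75.1
B [0.4836 0.2504] hole pitch [0.0357 0.0368] ang mod90 75.1
C [0.581  0.1537] hole pitch [0.0362 0.0522] ang mod90 75.9
marks [0.46385494 0.11039734] [0.46870314 0.26440661] [0.58038167 0.17051396]
A edge [0.4345 0.1325] [0.4673 0.114 ] -29.3
B up [0.4844 0.2291] [0.4675 0.265 ] 115.0
B lo [0.4856 0.2294] [0.4699 0.2675] 112.4
C low base [0.5784 0.1348] [0.5747 0.1726] 95.6
stand [ 0.516844   -0.16984122  0.008     ]
```

```bash
cat >> m.py <<'E'
im=cv2.imread('pics/w1.png')[115:295,235:415]
im=cv2.convertScaleAbs(cv2.resize(im,(1080,1080),interpolation=2),alpha=1.0)
out=[]
for (cx,cy),a in(((.4497,.1181),-29),((.4836,.2504),113),((.581,.1537),94)):
    w=im.copy();t=np.radians(a);R2=np.array([[np.cos(t),-np.sin(t)],[np.sin(t),np.cos(t)]])
    q=np.array([[.02,.005],[-.02,.005],[-.02,-.005],[.02,-.005]])@R2.T+[cx,cy]
    for z,col in((.096,(0,255,0)),(.074,(255,0,255))):
        uv=(proj(m,np.c_[q,np.full(4,z)])+.5-[235,115])*6
        cv2.polylines(w,[np.int32(uv)],1,col,1)
    u=np.int32((proj(m,[[cx,cy,.08]])[0]-[235,115])*6);x=max(0,min(u[0]-130,820));y=max(0,min(u[1]-130,820))
    out+=[np.vstack([im[y:y+260,x:x+260],w[y:y+260,x:x+260]])]
cv2.imwrite('pics/ov.png',np.hstack(out))
E
python3 m.py >/dev/null
```

```text
(no output)
```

View pics/ov.png

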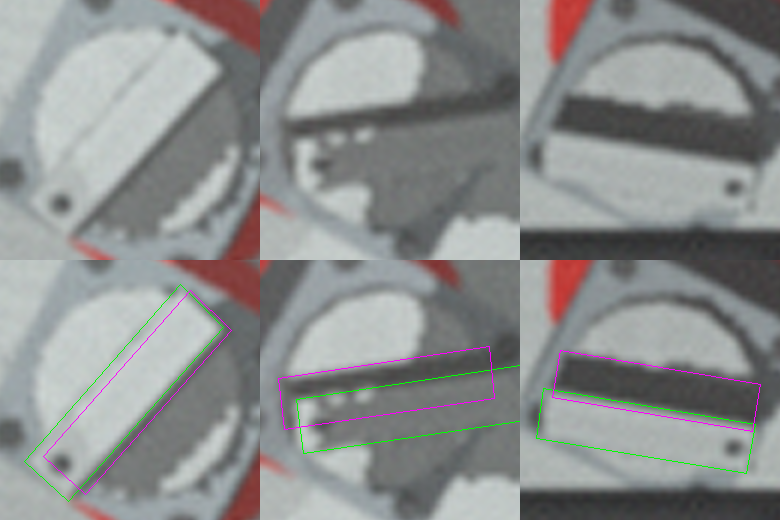

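The overlay matches all three units to about 1 mm, with tongues at A -29°, B 113° (mark end at -67°) and C 94°. I'll start with A.

Run:
```python
from h import *
print(rel([.4497,.1181,.15]))
b=camera_model('side');a=camera_model('scene');print('can',onz(b,(222,180),.19),onz(a,(416,269),.19))
```

```text
[ 0.5133736  -0.32690873  1.00020413]
can [0.73799391 0.03069714 0.19      ] [0.74307976 0.0319585  0.19      ]
```

Emit:
{"fn": "drive_tool", "kwargs": {
  "increments": [
    [[1, 0.2, -0.13, 0.3, 0.029], [1, 0.4, -0.25, 0.6, 0.058], [1, 0.513, -0.327, 0.9, 0.087], [1, 0.513, -0.327, 1.0, 0.116], [1, 0.513, -0.327, 1.0, 0.12]]
  ]
}}

```text
time_s: 2.9
tcp_pos: [0.4497, 0.1151, 0.15]
eef_rot: [-179.9, -0.0, 150.7]
contact_force: [0.2, -0.0, 0.7]
gripper_width: 0.0879
gripper_force: 0.0
```

Run:
```python
from h import *
s=r.get_state();print(rel([.4497,.1181,.088]),s['tcp_pos'],s['eef_rot'],s['joints'],s['moment'],s['contact_force'],s['time_s'])
```

```text
[0.01194203 0.02289109 0.51683519] [0.44969169 0.1150718  0.15002368] [-1.79905244e+02 -3.93241541e-02  1.50680167e+02] [ 3.87584448e+01  2.77567794e+00 -2.89559664e+01 -1.29745930e-03
 -5.83709412e+01 -1.58077564e+02] [-0.0013699  -0.05612424  0.02356101] [ 0.19704742 -0.02436724  0.68258767] 2.9
```

Emit:
{"fn": "drive_tool", "kwargs": {
  "increments": [
    [[1, 0.012, 0.023, 0.25, 0], [1, 0.012, 0.023, 0.3, 0], [1, 0.012, 0.023, 0.3, 0]]
  ]
}}

```text
time_s: 3.28
tcp_pos: [0.4507, 0.1195, 0.1151]
eef_rot: [-180.0, 0.0, 150.9]
contact_force: [-0.7, 0.3, -0.3]
gripper_width: 0.0879
gripper_force: 0.0
```

```bash
cat > st.py <<'E'
from h import *
import sys
s=r.get_state();v=[float(x) for x in sys.argv[1:4]]
print('rel',rel(v).round(4),'pos',s['tcp_pos'].round(4),'rot',s['eef_rot'].round(2),'F',s['contact_force'].round(2),'M',s['moment'].round(3),'w',round(s['gripper_width'],4),round(s['gripper_force'],1),'t',s['time_s'],'j',s['joints'].round(0),'tau',s['joint_torque'].round(2))
E
python3 st.py .4497 .1181 .088
```

```text
rel [ 0.0016 -0.0142  0.2262] pos [0.4507 0.1195 0.1151] rot [-1.7998e+02  1.0000e-02  1.5085e+02] F [-0.74  0.32 -0.33] M [-0.003 -0.103 -0.046] w 0.0879 0.0 t 3.275 j [  39.    5.  -32.    0.  -53. -158.] tau [ -0.04 -31.4   24.27   5.69   0.05   0.04]
```

Emit:
{"fn": "drive_tool", "kwargs": {
  "increments": [
    [[1, 0.0, -0.012, 0.1, 0], [1, 0.0, -0.012, 0.22, 0], [1, 0.0, -0.012, 0.22, 0], [1, 0.0, -0.012, 0.22, 0]]
  ]
}}

```text
time_s: 3.78
tcp_pos: [0.4498, 0.1185, 0.0882]
eef_rot: [-180.0, 0.0, 150.8]
contact_force: [0.4, 0.4, 0.5]
gripper_width: 0.0877
gripper_force: 0.0
```

```bash
python3 st.py .4497 .1181 .088
```

```text
rel [-0.0011 -0.0032  0.0019] pos [0.4498 0.1185 0.0882] rot [-179.98    0.    150.79] F [0.44 0.44 0.5 ] M [-0.042 -0.039 -0.007] w 0.0877 0.0 t 3.775 j [  39.    7.  -34.    0.  -49. -158.] tau [ -0.04 -33.06  23.24   5.46  -0.06   0.  ]
```

Emit:
{"fn": "drive_tool", "kwargs": {
  "increments": [
    [[-1, 0, 0, 0, 0], [-1, 0, 0, 0, 0], [-1, 0, 0, 0, 0], [-1, 0, 0, 0, 0], [-1, 0, 0, 0, 0]]
  ],
  "squeeze": 6
}}

```text
time_s: 4.4
tcp_pos: [0.4497, 0.1185, 0.0882]
eef_rot: [180.0, 0.0, 150.8]
contact_force: [0.1, -0.0, 0.7]
gripper_width: 0.0432
gripper_force: 0.0
```

Emit:
{"fn": "drive_tool", "kwargs": {
  "increments": [
    [[-1, 0, 0, 0, 0], [-1, 0, 0, 0, 0], [-1, 0, 0, 0, 0]]
  ],
  "squeeze": 6
}}

```text
time_s: 4.78
tcp_pos: [0.4497, 0.1185, 0.0882]
eef_rot: [-180.0, -0.0, 150.8]
contact_force: [0.2, -0.3, 1.1]
gripper_width: 0.0131
gripper_force: 0.0
```

```bash
python3 st.py .4497 .1181 .088
```

```text
rel [-0.0018 -0.0026  0.0017] pos [0.4497 0.1185 0.0882] rot [-180.     -0.    150.77] F [ 0.17 -0.27  1.1 ] M [ 0.028 -0.014 -0.038] w 0.0131 0.0 t 4.775 j [  39.    7.  -34.   -0.  -49. -158.] tau [  0.   -33.44  23.58   5.54  -0.06  -0.  ]
```

Emit:
{"fn": "drive_tool", "kwargs": {
  "increments": [
    [[-1, 0, 0, 0, 0], [-1, 0, 0, 0, 0], [-1, 0, 0, 0, 0]]
  ],
  "squeeze": 6
}}

```text
time_s: 5.15
tcp_pos: [0.4497, 0.1185, 0.0882]
eef_rot: [-180.0, 0.0, 150.8]
contact_force: [0.7, 0.3, 0.3]
gripper_width: 0.0003
gripper_force: 0.0
```

```bash
python3 st.py .4497 .1181 .088
```

```text
rel [-0.0016 -0.0027  0.0018] pos [0.4497 0.1185 0.0882] rot [-180.      0.    150.77] F [0.69 0.29 0.3 ] M [-0.071  0.015  0.027] w 0.0003 0.0 t 5.15 j [  39.    7.  -34.    0.  -49. -158.] tau [  0.   -33.43  23.58   5.54  -0.06  -0.  ]
```

The gripper shut on nothing, so I'll look.

Run:
```python
from h import *
import pickle
m=camera_model('wrist');pickle.dump(m,open('w2.pkl','wb'))
w=capture('wrist')[:,:,::-1];s=capture('side')[:,:,::-1];cv2.imwrite('pics/w2.png',w);cv2.imwrite('pics/s2.png',s)
c=capture('scene')[:,:,::-1];cv2.imwrite('pics/c2.png',c)
print(proj(camera_model('side'),[[.4497,.1185,.0772],[.4497,.1181,.096]]),proj(camera_model('scene'),[[.4497,.1185,.0772]]),proj(m,[[.4497,.1185,.0772]]))
z=lambda i,x,y,n=150:cv2.resize(i[y:y+n,x:x+n*4//3],(400,300),interpolation=2)
cv2.imwrite('pics/v2.png',np.vstack([np.hstack([z(s,260,240,120),z(c,240,130,120)]),np.hstack([cv2.resize(w,(400,300)),z(w,200,150,170)])]))
```

```text
[[347.80528567 294.63646557]
 [348.21636581 289.00005553]] [[317.30231943 189.90668952]] [[311.07384059 261.84553152]]
```

View pics/v2.png

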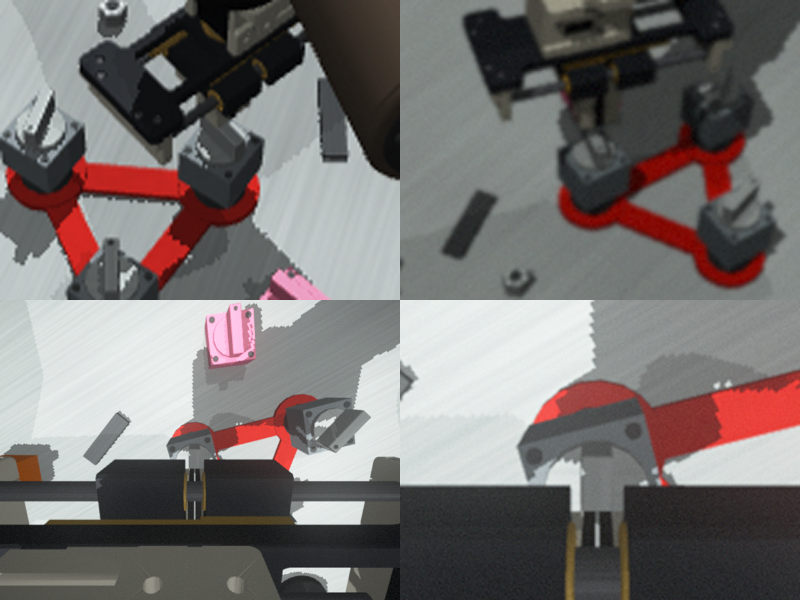

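Run:
```python
from h import *
import pickle
m=pickle.load(open('w2.pkl','rb'))
for z in(.077,.088,.096,.105,.115):
    P=[[.4497,.1185,z]];a=proj(camera_model('side'),P)[0];b=proj(camera_model('scene'),P)[0];w=proj(m,P)[0]
    print(z,'side crop',((a-[260,240])*2.5).round(),'scene crop',((b-[240,130])*2.5+[400,0]).round(),'w crop',((w-[200,150])*1.765+[400,300]).round(),w.round())
w=cv2.imread('pics/w2.png');s=cv2.imread('pics/s2.png');c=cv2.imread('pics/c2.png')
f=lambda i,x,y:cv2.convertScaleAbs(cv2.resize(i[y:y+40,x:x+40],(400,400),interpolation=2),alpha=1.5)
cv2.imwrite('pics/v3.png',np.hstack([f(s,328,270),cv2.convertScaleAbs(cv2.resize(w[230:290,280:340],(400,400),interpolation=2),alpha=1.8)]))
```

```text
0.077 side crop [220. 137.] scene crop [593. 150.] w crop [596. 497.] [311. 262.]
0.088 side crop [220. 129.] scene crop [594. 142.] w crop [596. 508.] [311. 268.]
0.096 side crop [220. 123.] scene crop [594. 135.] w crop [596. 516.] [311. 272.]
0.105 side crop [221. 116.] scene crop [594. 128.] w crop [596. 526.] [311. 278.]
0.115 side crop [221. 109.] scene crop [594. 120.] w crop [596. 539.] [311. 285.]
```

View pics/v3.png

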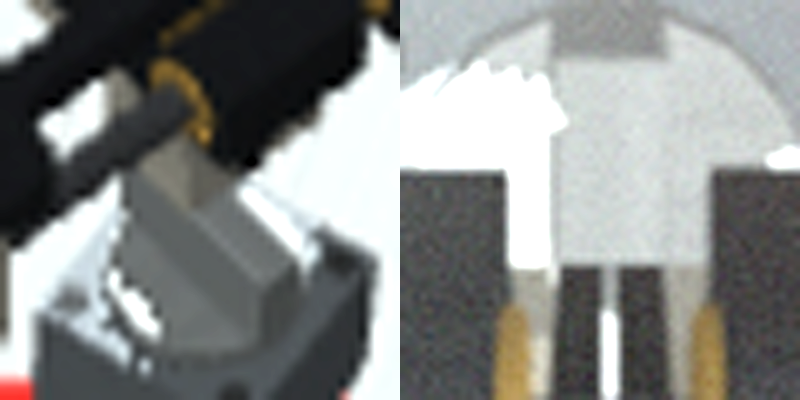

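The close-up shows the closed fingertips above the tongue. Both wrist views put the tips about 30 mm above the reported TCP, not 11 mm below it. I'll confirm that with a gentle closed-finger touch on the tongue top.

Emit:
{"fn": "drive_tool", "kwargs": {
  "increments": [
    [[-1, 0, 0, 0.06, 0], [-1, 0, 0, 0.1, 0], [-1, 0, 0, 0.1, 0]]
  ]
}}

```text
time_s: 5.68
tcp_pos: [0.4493, 0.1182, 0.0756]
eef_rot: [-179.9, -0.0, 150.8]
contact_force: [-0.4, -0.4, 0.7]
gripper_width: 0.0005
gripper_force: 0.0
```

Emit:
{"fn": "drive_tool", "kwargs": {
  "increments": [
    [[-1, 0, 0, 0.016, 0], [-1, 0, 0, 0.016, 0]]
  ]
}}

```text
time_s: 5.92
tcp_pos: [0.4497, 0.1185, 0.0742]
eef_rot: [-180.0, -0.0, 150.8]
contact_force: [0.0, 0.5, -0.0]
gripper_width: 0.0006
gripper_force: 0.0
```

Emit:
{"fn": "drive_tool", "kwargs": {
  "increments": [
    [[-1, 0, 0, 0.016, 0], [-1, 0, 0, 0.03, 0], [-1, 0, 0, 0.03, 0]]
  ]
}}

```text
time_s: 6.3
tcp_pos: [0.4496, 0.1184, 0.0706]
eef_rot: [-180.0, -0.0, 150.8]
contact_force: [1.1, 0.7, 0.7]
gripper_width: 0.0004
gripper_force: 0.0
```

Emit:
{"fn": "drive_tool", "kwargs": {
  "increments": [
    [[-1, 0, 0, 0.012, 0], [-1, 0, 0, 0.012, 0]]
  ]
}}

```text
time_s: 6.55
tcp_pos: [0.4496, 0.1184, 0.0692]
eef_rot: [-180.0, -0.0, 150.8]
contact_force: [0.1, -0.2, 1.0]
gripper_width: 0.0007
gripper_force: 0.0
```

Emit:
{"fn": "drive_tool", "kwargs": {
  "increments": [
    [[-1, 0, 0, 0.012, 0], [-1, 0, 0, 0.012, 0]]
  ]
}}

```text
time_s: 6.8
tcp_pos: [0.45, 0.1186, 0.0685]
eef_rot: [180.0, 0.0, 150.8]
contact_force: [-2.1, 0.5, 7.7]
gripper_width: 0.0005
gripper_force: 4.0
```

Emit:
{"fn": "drive_tool", "kwargs": {
  "increments": [
    [[-1, 0, 0, 0.012, 0], [-1, 0, 0, 0.012, 0]]
  ]
}}

```text
time_s: 7.05
tcp_pos: [0.4507, 0.1188, 0.0684]
eef_rot: [179.9, 0.1, 150.8]
contact_force: [-5.8, -0.4, 21.3]
gripper_width: 0.0009
gripper_force: 10.7
```

Run:
```python
from h import *
w=capture('wrist')[:,:,::-1];cv2.imwrite('pics/w4.png',w);print(r.get_state()['contact_force'])
b=camera_model('side');s=capture('side')[:,:,::-1];cv2.imwrite('pics/s4.png',s)
f=lambda i,x,y,n:cv2.convertScaleAbs(cv2.resize(i[y:y+n,x:x+n],(400,400),interpolation=2),alpha=1.5)
cv2.imwrite('pics/v4.png',np.hstack([f(s,320,265,50),f(w,270,220,80)]))
```

```text
[-5.73618017 -0.79882039 21.29585312]
```

View pics/v4.png

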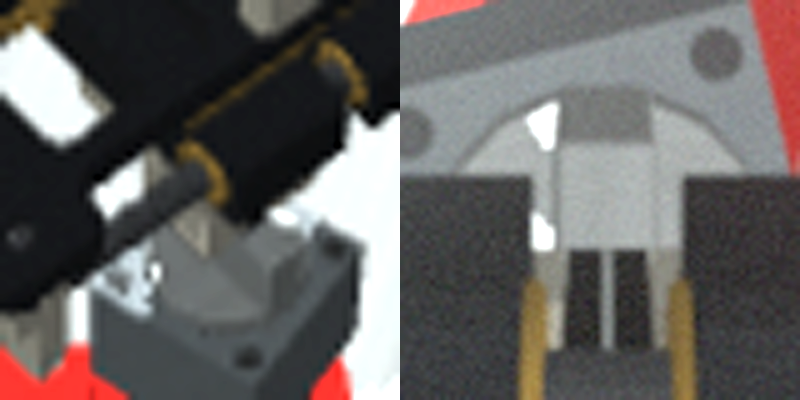

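The touch came at a reported TCP z of 0.0686, so the tips are really 27 mm above the TCP reading, and I'll use that offset from here. Sideways the pads are centred on the tongue. I'll back off, open, go down around the tongue and grip.

Emit:
{"fn": "drive_tool", "kwargs": {
  "increments": [
    [[-0.3, 0, 0, -0.06, 0], [-0.3, 0, 0, -0.06, 0], [-0.3, 0, 0, -0.06, 0], [-0.3, 0, 0, -0.06, 0]]
  ]
}}

```text
time_s: 7.65
tcp_pos: [0.4495, 0.1184, 0.0732]
eef_rot: [-180.0, -0.0, 150.8]
contact_force: [-0.8, -0.6, -0.5]
gripper_width: 0.0297
gripper_force: 0.0
```

```bash
python3 st.py .4497 .1181 .0505
```

```text
rel [-0.0028 -0.001   0.1896] pos [0.4495 0.1184 0.0732] rot [-1.7997e+02 -2.0000e-02  1.5077e+02] F [-0.84 -0.59 -0.48] M [-0.081 -0.045  0.052] w 0.0297 0.0 t 7.65 j [  39.    8.  -35.   -0.  -47. -158.] tau [  0.   -34.41  22.8    5.35  -0.06   0.  ]
```

Emit:
{"fn": "drive_tool", "kwargs": {
  "increments": [
    [[-0.3, 0, 0, 0.08, 0], [-0.3, 0, 0, 0.15, 0], [-0.3, 0, 0, 0.15, 0]]
  ]
}}

```text
time_s: 8.02
tcp_pos: [0.449, 0.118, 0.0545]
eef_rot: [-179.9, -0.1, 150.8]
contact_force: [-0.0, -1.2, -0.5]
gripper_width: 0.0309
gripper_force: 0.0
```

Emit:
{"fn": "drive_tool", "kwargs": {
  "increments": [
    [[-1, 0, 0, 0.035, 0], [-1, 0, 0, 0.035, 0], [-1, 0, 0, 0.035, 0], [-1, 0, 0, 0.035, 0]]
  ],
  "squeeze": 6
}}

```text
time_s: 8.52
tcp_pos: [0.4497, 0.1185, 0.0514]
eef_rot: [180.0, 0.0, 150.8]
contact_force: [1.6, -1.5, -2.2]
gripper_width: 0.01
gripper_force: 6.0
```

```bash
python3 st.py .4497 .1181 .0505
```

```text
rel [-0.0016 -0.0025  0.0077] pos [0.4497 0.1185 0.0514] rot [179.99   0.   150.76] F [ 1.56 -1.51 -2.18] M [-0.229 -0.213 -0.021] w 0.01 6.0 t 8.525 j [  39.   10.  -36.   -0.  -44. -158.] tau [ 3.200e-01 -3.626e+01  2.202e+01  5.090e+00 -1.100e-01  1.000e-02]
```

Emit:
{"fn": "drive_tool", "kwargs": {
  "increments": [
    [[-1, 0, 0, 0, 0], [-1, 0, 0, 0, -0.005], [-1, 0, 0, 0, -0.01], [-1, 0, 0, 0, -0.02], [-1, 0, 0, 0, -0.03]]
  ],
  "squeeze": 30
}}

```text
time_s: 9.15
tcp_pos: [0.4496, 0.1184, 0.0514]
eef_rot: [-180.0, -0.0, 161.7]
contact_force: [0.0, -0.3, 0.0]
gripper_width: 0.0096
gripper_force: 30.1
```

```bash
python3 st.py .4497 .1181 .0505
```

```text
rel [-0.0017 -0.0017  0.0074] pos [0.4496 0.1184 0.0514] rot [-1.7999e+02 -1.0000e-02  1.6173e+02] F [ 0.05 -0.26  0.04] M [-0.282 -0.09  -0.286] w 0.0096 30.1 t 9.15 j [  39.   10.  -36.   -0.  -44. -147.] tau [  0.66 -35.84  21.98   5.29   0.06  -0.51]
```

Emit:
{"fn": "drive_tool", "kwargs": {
  "increments": [
    [[-1, 0, 0, 0, -0.014], [-1, 0, 0, 0, -0.028], [-1, 0, 0, 0, -0.042], [-1, 0, 0, 0, -0.056], [-1, 0, 0, 0, -0.07]]
  ]
}}

```text
time_s: 9.78
tcp_pos: [0.4496, 0.1186, 0.0514]
eef_rot: [180.0, -0.0, -173.0]
contact_force: [0.8, 0.0, -0.5]
gripper_width: 0.0098
gripper_force: 30.1
```

Emit:
{"fn": "drive_tool", "kwargs": {
  "increments": [
    [[-1, 0, 0, 0, -0.014], [-1, 0, 0, 0, -0.028], [-1, 0, 0, 0, -0.042], [-1, 0, 0, 0, -0.056], [-1, 0, 0, 0, -0.07]]
  ]
}}

```text
time_s: 10.4
tcp_pos: [0.4496, 0.1187, 0.0514]
eef_rot: [180.0, 0.0, -147.8]
contact_force: [-1.0, 1.1, -0.5]
gripper_width: 0.01
gripper_force: 30.1
```

Emit:
{"fn": "drive_tool", "kwargs": {
  "increments": [
    [[-1, 0, 0, 0, -0.002], [-1, 0, 0, 0, -0.004], [-1, 0, 0, 0, -0.006], [-1, 0, 0, 0, -0.008], [-1, 0, 0, 0, -0.01]]
  ]
}}

```text
time_s: 11.02
tcp_pos: [0.4496, 0.1186, 0.0514]
eef_rot: [180.0, 0.0, -144.4]
contact_force: [-2.2, 3.2, 0.6]
gripper_width: 0.0098
gripper_force: 30.1
```

```bash
python3 st.py .4497 .1181 .0505
```

```text
rel [ 0.0022 -0.0039  0.0076] pos [0.4496 0.1186 0.0514] rot [ 1.7999e+02  1.0000e-02 -1.4440e+02] F [-2.24  3.16  0.59] M [ 1.126  1.087 -0.312] w 0.0098 30.1 t 11.025 j [ 39.  10. -36.  -0. -44. -94.] tau [-1.370e+00 -3.528e+01  2.144e+01  6.340e+00  1.000e-02  1.400e-01]
```

Emit:
{"fn": "drive_tool", "kwargs": {
  "increments": [
    [[-1, 0, 0, 0, -0.002], [-1, 0, 0, 0, -0.004], [-1, 0, 0, 0, -0.006], [-1, 0, 0, 0, -0.008], [-1, 0, 0, 0, -0.01]]
  ]
}}

```text
time_s: 11.65
tcp_pos: [0.4497, 0.1186, 0.0514]
eef_rot: [180.0, 0.0, -140.8]
contact_force: [-3.9, 3.2, 2.0]
gripper_width: 0.0097
gripper_force: 30.1
```

```bash
python3 st.py .4497 .1181 .0505
```

```text
rel [ 0.0027 -0.0034  0.0076] pos [0.4497 0.1186 0.0514] rot [ 1.7999e+02  1.0000e-02 -1.4078e+02] F [-3.88  3.19  2.  ] M [ 1.53   1.388 -0.295] w 0.0097 30.1 t 11.65 j [ 39.  10. -36.  -0. -44. -90.] tau [-1.870e+00 -3.503e+01  2.128e+01  6.580e+00  3.000e-02  1.400e-01]
```

A drags at about 0.30 N·m while creeping, so it's probably the stiff one. I still need to turn B and C.

Emit:
{"fn": "drive_tool", "kwargs": {
  "increments": [
    [[-0.3, 0, 0, 0, 0], [-0.3, 0, 0, 0, 0], [-0.3, 0, 0, -0.1, 0], [-0.3, 0, 0, -0.3, 0], [-0.3, 0, 0, -0.42, 0]]
  ]
}}

```text
time_s: 12.28
tcp_pos: [0.4504, 0.1187, 0.1035]
eef_rot: [-180.0, 0.1, -140.8]
contact_force: [0.6, 0.3, -0.0]
gripper_width: 0.0304
gripper_force: 0.0
```

```bash
python3 st.py .4836 .2504 .10
```

```text
rel [-0.9077  0.6755  0.0308] pos [0.4504 0.1187 0.1035] rot [-1.7998e+02  1.1000e-01 -1.4082e+02] F [ 0.6   0.33 -0.03] M [ 0.109 -0.031 -0.005] w 0.0304 0.0 t 12.275 j [ 39.   6. -33.   0. -51. -90.] tau [ -0.05 -31.9   23.9    5.83   0.19  -0.  ]
```

Emit:
{"fn": "drive_tool", "kwargs": {
  "increments": [
    [[-0.3, -0.3, 0.22, 0, -0.029], [-0.3, -0.6, 0.45, 0, -0.058], [-0.3, -0.9077, 0.6755, 0, -0.087], [-0.3, -0.9077, 0.6755, 0, -0.116], [-0.3, -0.9077, 0.6755, 0, -0.145]]
  ]
}}

```text
time_s: 12.9
tcp_pos: [0.4829, 0.2507, 0.1018]
eef_rot: [180.0, -0.0, -88.2]
contact_force: [0.3, -0.2, 0.3]
gripper_width: 0.0312
gripper_force: 0.0
```

Emit:
{"fn": "drive_tool", "kwargs": {
  "increments": [
    [[-0.3, 0, 0, 0, -0.03], [-0.3, 0, 0, 0, -0.06], [-0.3, 0, 0, 0, -0.06], [-0.3, 0, 0, 0, -0.06]]
  ]
}}

```text
time_s: 13.4
tcp_pos: [0.483, 0.2501, 0.102]
eef_rot: [-180.0, 0.0, -67.3]
contact_force: [0.1, -0.5, -0.9]
gripper_width: 0.0306
gripper_force: 0.0
```

```bash
python3 st.py .4836 .2504 .0505
```

```text
rel [ 1.000e-04 -5.500e-03  4.293e-01] pos [0.483  0.2501 0.102 ] rot [-1.7999e+02  1.0000e-02 -6.7270e+01] F [ 0.12 -0.52 -0.86] M [ 0.009  0.118 -0.007] w 0.0306 0.0 t 13.4 j [ 48.  13. -23.   0. -53. -25.] tau [ 1.000e-02 -4.377e+01  2.503e+01  5.980e+00 -0.000e+00  9.000e-02]
```

Emit:
{"fn": "drive_tool", "kwargs": {
  "increments": [
    [[-0.3, 0, 0, 0.15, 0], [-0.3, 0, 0, 0.3, 0], [-0.3, 0, 0, 0.42, 0], [-0.3, 0, 0, 0.42, 0]]
  ]
}}

```text
time_s: 13.9
tcp_pos: [0.4824, 0.2495, 0.0504]
eef_rot: [179.9, -0.1, -67.1]
contact_force: [-0.6, -0.1, 0.2]
gripper_width: 0.0306
gripper_force: 0.0
```

Emit:
{"fn": "drive_tool", "kwargs": {
  "increments": [
    [[-1, 0, 0, 0, 0], [-1, 0, 0, 0, 0], [-1, 0, 0, 0, 0], [-1, 0, 0, 0, 0]]
  ],
  "squeeze": 6
}}

```text
time_s: 14.4
tcp_pos: [0.4833, 0.2504, 0.052]
eef_rot: [-179.9, 0.0, -67.0]
contact_force: [-0.0, 0.2, 4.4]
gripper_width: 0.0102
gripper_force: 6.0
```

```bash
python3 st.py .4836 .2504 .0505
```

```text
rel [ 0.0014 -0.0024  0.0122] pos [0.4833 0.2504 0.052 ] rot [-1.7994e+02  2.0000e-02 -6.7030e+01] F [-0.03  0.24  4.38] M [ 0.076  0.403 -0.004] w 0.0102 6.0 t 14.4 j [ 48.  17. -27.   0. -47. -25.] tau [-1.900e-01 -4.447e+01  2.176e+01  5.140e+00  1.200e-01  2.000e-02]
```

Emit:
{"fn": "drive_tool", "kwargs": {
  "increments": [
    [[-1, 0, 0, 0, 0], [-1, 0, 0, 0, 0.005], [-1, 0, 0, 0, 0.01], [-1, 0, 0, 0, 0.02], [-1, 0, 0, 0, 0.03]]
  ],
  "squeeze": 30
}}

```text
time_s: 15.02
tcp_pos: [0.4833, 0.2504, 0.052]
eef_rot: [-179.9, 0.0, -77.9]
contact_force: [-0.3, -0.4, 6.8]
gripper_width: 0.0096
gripper_force: 30.0
```

Emit:
{"fn": "drive_tool", "kwargs": {
  "increments": [
    [[-1, 0, 0, 0, 0.014], [-1, 0, 0, 0, 0.028], [-1, 0, 0, 0, 0.042], [-1, 0, 0, 0, 0.056], [-1, 0, 0, 0, 0.07]]
  ]
}}

```text
time_s: 15.65
tcp_pos: [0.4834, 0.2504, 0.0519]
eef_rot: [-180.0, 0.0, -103.2]
contact_force: [-1.1, -0.2, 5.0]
gripper_width: 0.0095
gripper_force: 30.0
```

Emit:
{"fn": "drive_tool", "kwargs": {
  "increments": [
    [[-1, 0, 0, 0, 0.014], [-1, 0, 0, 0, 0.028], [-1, 0, 0, 0, 0.042], [-1, 0, 0, 0, 0.056], [-1, 0, 0, 0, 0.07]]
  ]
}}

```text
time_s: 16.27
tcp_pos: [0.4835, 0.2504, 0.0519]
eef_rot: [-180.0, 0.1, -128.4]
contact_force: [0.6, 0.3, 4.1]
gripper_width: 0.0098
gripper_force: 30.0
```

Emit:
{"fn": "drive_tool", "kwargs": {
  "increments": [
    [[-1, 0, 0, 0, 0.002], [-1, 0, 0, 0, 0.004], [-1, 0, 0, 0, 0.006], [-1, 0, 0, 0, 0.008], [-1, 0, 0, 0, 0.01]]
  ]
}}

```text
time_s: 16.9
tcp_pos: [0.4835, 0.2504, 0.0519]
eef_rot: [-180.0, 0.1, -131.8]
contact_force: [0.6, -0.4, 5.7]
gripper_width: 0.0101
gripper_force: 30.0
```

```bash
python3 st.py .4836 .2504 .0505
```

```text
rel [-0.0002 -0.0005  0.0121] pos [0.4835 0.2504 0.0519] rot [-1.7997e+02  7.0000e-02 -1.3177e+02] F [ 0.57 -0.4   5.7 ] M [-0.057 -0.131  0.092] w 0.0101 30.0 t 16.9 j [ 48.  17. -27.   0. -47. -90.] tau [ 2.400e-01 -4.338e+01  2.087e+01  4.420e+00 -4.000e-02  8.000e-02]
```

Emit:
{"fn": "drive_tool", "kwargs": {
  "increments": [
    [[-1, 0, 0, 0, 0.002], [-1, 0, 0, 0, 0.004], [-1, 0, 0, 0, 0.006], [-1, 0, 0, 0, 0.008], [-1, 0, 0, 0, 0.01]]
  ]
}}

```text
time_s: 17.52
tcp_pos: [0.4835, 0.2504, 0.0519]
eef_rot: [-180.0, 0.1, -135.4]
contact_force: [0.3, -0.9, 6.3]
gripper_width: 0.0095
gripper_force: 30.0
```

```bash
python3 st.py .4836 .2504 .0505
```

```text
rel [-0.0004 -0.0005  0.0119] pos [0.4835 0.2504 0.0519] rot [-1.7997e+02  7.0000e-02 -1.3537e+02] F [ 0.27 -0.94  6.29] M [-0.145 -0.107  0.096] w 0.0095 30.0 t 17.525 j [ 48.  17. -27.   0. -47. -93.] tau [ 2.800e-01 -4.340e+01  2.087e+01  4.390e+00 -4.000e-02  8.000e-02]
```

Emit:
{"fn": "drive_tool", "kwargs": {
  "increments": [
    [[-0.3, 0, 0, 0, 0], [-0.3, 0, 0, 0, 0], [-0.3, 0, 0, -0.1, 0], [-0.3, 0, 0, -0.3, 0], [-0.3, 0, 0, -0.42, 0]]
  ]
}}

```text
time_s: 18.15
tcp_pos: [0.4834, 0.2505, 0.1034]
eef_rot: [-180.0, 0.1, -135.4]
contact_force: [0.2, -0.3, -0.6]
gripper_width: 0.0306
gripper_force: 0.0
```

```bash
python3 st.py .581 .1537 .10
```

```text
rel [-0.0127 -1.1457  0.0288] pos [0.4834 0.2505 0.1034] rot [-1.7999e+02  9.0000e-02 -1.3541e+02] F [ 0.18 -0.25 -0.65] M [ 0.071  0.046 -0.049] w 0.0306 0.0 t 18.15 j [ 48.  13. -23.   0. -53. -93.] tau [ -0.05 -42.94  24.55   5.97   0.15   0.  ]
```

B is light at about 0.09 N·m. On to C.

Emit:
{"fn": "drive_tool", "kwargs": {
  "increments": [
    [[-0.3, 0, -0.4, 0, -0.029], [-0.3, 0, -0.8, 0, -0.058], [-0.3, -0.0127, -1, 0, -0.087], [-0.3, -0.0127, -1, 0, -0.116], [-0.3, -0.0127, -1, 0, -0.137]]
  ]
}}

```text
time_s: 18.77
tcp_pos: [0.5684, 0.1652, 0.1019]
eef_rot: [180.0, 0.0, -85.9]
contact_force: [-0.4, 0.4, 0.1]
gripper_width: 0.0306
gripper_force: 0.0
```

```bash
python3 st.py .581 .1537 .0505
```

```text
rel [ 0.103  -0.0979  0.4287] pos [0.5684 0.1652 0.1019] rot [179.99   0.   -85.88] F [-0.41  0.41  0.08] M [ 0.05   0.138 -0.008] w 0.0306 0.0 t 18.775 j [ 35.  17. -17.  -0. -55. -31.] tau [ -0.41 -49.93  25.64   6.13  -0.    -1.4 ]
```

Emit:
{"fn": "drive_tool", "kwargs": {
  "increments": [
    [[-0.3, 0.103, -0.098, 0, 0], [-0.3, 0.103, -0.098, 0, 0], [-0.3, 0.103, -0.098, 0.1, 0], [-0.3, 0.103, -0.098, 0.12, 0], [-0.3, 0.103, -0.098, 0.12, 0]]
  ]
}}

```text
time_s: 19.4
tcp_pos: [0.5804, 0.1541, 0.0868]
eef_rot: [179.9, -0.0, -86.1]
contact_force: [-0.8, -0.2, -0.2]
gripper_width: 0.0306
gripper_force: 0.0
```

```bash
python3 st.py .581 .1537 .0505
```

```text
rel [ 0.0038 -0.005   0.3028] pos [0.5804 0.1541 0.0868] rot [ 1.7995e+02 -3.0000e-02 -8.6120e+01] F [-0.76 -0.15 -0.16] M [0.05  0.03  0.021] w 0.0306 0.0 t 19.4 j [ 33.  19. -17.  -0. -54. -30.] tau [-8.000e-02 -5.155e+01  2.480e+01  5.920e+00  4.000e-02 -1.000e-02]
```

Emit:
{"fn": "drive_tool", "kwargs": {
  "increments": [
    [[-0.3, 0, -0.004, 0.15, 0], [-0.3, 0, -0.004, 0.295, 0], [-0.3, 0, -0.004, 0.295, 0]]
  ]
}}

```text
time_s: 19.77
tcp_pos: [0.5801, 0.1537, 0.0504]
eef_rot: [179.8, -0.1, -86.1]
contact_force: [0.9, -0.2, 0.3]
gripper_width: 0.0305
gripper_force: 0.0
```

Emit:
{"fn": "drive_tool", "kwargs": {
  "increments": [
    [[-1, 0, 0, 0, 0], [-1, 0, 0, 0, 0], [-1, 0, 0, 0, 0], [-1, 0, 0, 0, 0]]
  ],
  "squeeze": 6
}}

```text
time_s: 20.27
tcp_pos: [0.581, 0.1542, 0.0524]
eef_rot: [180.0, 0.0, -86.1]
contact_force: [-3.1, 0.3, 3.6]
gripper_width: 0.0101
gripper_force: 6.0
```

```bash
python3 st.py .581 .1537 .0505
```

```text
rel [0.0046 0.0005 0.0157] pos [0.581  0.1542 0.0524] rot [ 1.7999e+02  1.0000e-02 -8.6120e+01] F [-3.12  0.33  3.56] M [ 0.217  1.37  -0.028] w 0.0101 6.0 t 20.275 j [ 33.  21. -19.  -0. -49. -30.] tau [-7.600e-01 -5.155e+01  2.400e+01  6.030e+00  9.300e-01  1.000e-02]
```

Emit:
{"fn": "drive_tool", "kwargs": {
  "increments": [
    [[-1, 0, 0.006, 0, 0], [-1, 0, 0.006, 0, -0.005], [-1, 0, 0.006, 0, -0.01], [-1, 0, 0.006, 0, -0.02], [-1, 0, 0.006, 0, -0.03]]
  ],
  "squeeze": 30
}}

```text
time_s: 20.9
tcp_pos: [0.5811, 0.1541, 0.0523]
eef_rot: [-180.0, -0.0, -75.1]
contact_force: [-1.2, -0.8, 4.6]
gripper_width: 0.0099
gripper_force: 30.0
```

Emit:
{"fn": "drive_tool", "kwargs": {
  "increments": [
    [[-1, 0, 0, 0, -0.014], [-1, 0, 0, 0, -0.028], [-1, 0, 0, 0, -0.042], [-1, 0, 0, 0, -0.056], [-1, 0, 0, 0, -0.07]]
  ]
}}

```text
time_s: 21.52
tcp_pos: [0.5812, 0.1542, 0.0523]
eef_rot: [-179.9, -0.0, -49.9]
contact_force: [0.8, -1.2, 3.5]
gripper_width: 0.0096
gripper_force: 30.0
```

Emit:
{"fn": "drive_tool", "kwargs": {
  "increments": [
    [[-1, 0, 0, 0, -0.014], [-1, 0, 0, 0, -0.028], [-1, 0, 0, 0, -0.042], [-1, 0, 0, 0, -0.056], [-1, 0, 0, 0, -0.07]]
  ]
}}

```text
time_s: 22.15
tcp_pos: [0.5813, 0.1544, 0.0523]
eef_rot: [-179.9, -0.1, -24.7]
contact_force: [0.2, -0.4, 4.1]
gripper_width: 0.0101
gripper_force: 30.0
```

Emit:
{"fn": "drive_tool", "kwargs": {
  "increments": [
    [[-1, 0, 0, 0, -0.002], [-1, 0, 0, 0, -0.004], [-1, 0, 0, 0, -0.006], [-1, 0, 0, 0, -0.008], [-1, 0, 0, 0, -0.01]]
  ]
}}

```text
time_s: 22.78
tcp_pos: [0.5812, 0.1544, 0.0523]
eef_rot: [-180.0, -0.1, -21.3]
contact_force: [1.5, -0.5, 5.1]
gripper_width: 0.0097
gripper_force: 30.0
```

```bash
python3 st.py .581 .1537 .0505
```

```text
rel [0.0005 0.0061 0.0152] pos [0.5812 0.1544 0.0523] rot [-1.7995e+02 -6.0000e-02 -2.1260e+01] F [ 1.46 -0.54  5.06] M [-0.104 -0.938 -0.117] w 0.0097 30.0 t 22.775 j [ 33.  21. -19.   0. -49.  35.] tau [  0.8  -50.36  20.5    4.12  -0.77  -0.1 ]
```

Emit:
{"fn": "drive_tool", "kwargs": {
  "increments": [
    [[-1, 0, 0, 0, -0.002], [-1, 0, 0, 0, -0.004], [-1, 0, 0, 0, -0.006], [-1, 0, 0, 0, -0.008], [-1, 0, 0, 0, -0.01]]
  ]
}}

```text
time_s: 23.4
tcp_pos: [0.5811, 0.1545, 0.0523]
eef_rot: [-180.0, -0.1, -17.7]
contact_force: [2.5, -0.6, 4.6]
gripper_width: 0.0101
gripper_force: 30.0
```

```bash
python3 st.py .581 .1537 .0505
```

```text
rel [0.001  0.0063 0.015 ] pos [0.5811 0.1545 0.0523] rot [-1.7996e+02 -5.0000e-02 -1.7660e+01] F [ 2.55 -0.58  4.61] M [-0.088 -0.908 -0.102] w 0.0101 30.0 t 23.4 j [ 33.  21. -19.   0. -49.  39.] tau [  0.68 -50.26  20.42   4.15  -0.79  -0.09]
```

Emit:
{"fn": "drive_tool", "kwargs": {
  "increments": [
    [[-0.3, 0, 0, 0, 0], [-0.3, 0, 0, 0, 0], [-0.3, 0, 0, -0.1, 0], [-0.3, 0, 0, -0.3, 0], [-0.3, 0, 0, -0.42, 0]]
  ]
}}

```text
time_s: 24.02
tcp_pos: [0.581, 0.1544, 0.104]
eef_rot: [-179.9, -0.1, -17.7]
contact_force: [-0.5, -0.1, 1.2]
gripper_width: 0.0305
gripper_force: 0.0
```

```bash
python3 st.py .4497 .1181 .10
```

```text
rel [-0.9502  0.6208  0.0323] pos [0.581  0.1544 0.104 ] rot [-1.7995e+02 -5.0000e-02 -1.7700e+01] F [-0.49 -0.1   1.19] M [0.027 0.14  0.011] w 0.0305 0.0 t 24.025 j [ 33.  18. -16.   0. -56.  39.] tau [-4.000e-02 -5.060e+01  2.538e+01  6.130e+00  3.000e-01 -0.000e+00]
```

Only A is stiff: A about 0.30, B about 0.09, C about 0.10 N·m. I'll go over A with the gripper fully open, squared to the rack at yaw -15°. That angle agrees with both the blocks and the rack's edges.

Emit:
{"fn": "drive_tool", "kwargs": {
  "increments": [
    [[1, -0.35, 0.2, 0, -0.0075], [1, -0.7, 0.45, 0, -0.0075], [1, -0.9502, 0.6208, 0, -0.0075], [1, -0.9502, 0.6208, 0, -0.0075], [1, -0.9502, 0.6208, 0, -0.0075]]
  ]
}}

```text
time_s: 24.65
tcp_pos: [0.45, 0.1184, 0.1031]
eef_rot: [-179.9, -0.1, -15.0]
contact_force: [0.1, 0.1, 1.1]
gripper_width: 0.0751
gripper_force: 0.0
```

Emit:
{"fn": "drive_tool", "kwargs": {
  "increments": [
    [[1, 0, 0, 0.1, 0], [1, 0, 0, 0.15, 0], [1, 0, 0, 0.15, 0]]
  ]
}}

```text
time_s: 25.02
tcp_pos: [0.4489, 0.1175, 0.0832]
eef_rot: [179.9, 0.1, -15.0]
contact_force: [0.3, -0.2, -0.4]
gripper_width: 0.0876
gripper_force: 0.0
```

```bash
python3 st.py .4497 .1184 .0206
```

```text
rel [ 0.0051 -0.0102  0.5217] pos [0.4489 0.1175 0.0832] rot [ 1.7989e+02  9.0000e-02 -1.5030e+01] F [ 0.32 -0.17 -0.42] M [-0.055  0.158 -0.017] w 0.0876 0.0 t 25.025 j [ 39.   7. -34.  -0. -49.  36.] tau [ -0.   -33.52  23.21   5.48   0.21   0.  ]
```

Emit:
{"fn": "drive_tool", "kwargs": {
  "increments": [
    [[1, 0, 0, 0.15, 0], [1, 0, 0, 0.3, 0], [1, 0, 0, 0.42, 0], [1, 0, 0, 0.5, 0], [1, 0, 0, 0.5, 0]]
  ]
}}

```text
time_s: 25.65
tcp_pos: [0.449, 0.1176, 0.0238]
eef_rot: [179.9, 0.0, -15.0]
contact_force: [-0.5, -0.1, 0.0]
gripper_width: 0.0878
gripper_force: 0.0
```

Emit:
{"fn": "drive_tool", "kwargs": {
  "increments": [
    [[0.3, 0, 0, 0, 0], [0.3, 0, 0, 0, 0]]
  ]
}}

```text
time_s: 25.9
tcp_pos: [0.4497, 0.1181, 0.0249]
eef_rot: [-180.0, -0.0, -15.0]
contact_force: [0.2, 0.1, 0.1]
gripper_width: 0.0733
gripper_force: 0.0
```

```bash
python3 st.py .4497 .1184 .0206
```

```text
rel [-0.0003 -0.0021  0.0361] pos [0.4497 0.1181 0.0249] rot [-1.7995e+02 -4.0000e-02 -1.5010e+01] F [0.16 0.12 0.12] M [0.035 0.226 0.036] w 0.0733 0.0 t 25.9 j [ 39.  12. -38.   0. -40.  36.] tau [ -0.   -37.1   20.     4.73   0.07   0.  ]
```

Emit:
{"fn": "drive_tool", "kwargs": {
  "increments": [
    [[-1, 0, 0, 0.03, 0], [-1, 0, 0, 0.03, 0], [-1, 0, 0, 0.03, 0], [-1, 0, 0, 0.03, 0], [-1, 0, 0, 0.03, 0]]
  ],
  "squeeze": 6
}}

```text
time_s: 26.52
tcp_pos: [0.4496, 0.1182, 0.0208]
eef_rot: [-180.0, -0.0, -15.0]
contact_force: [0.7, 2.4, -2.8]
gripper_width: 0.0483
gripper_force: 5.6
```

```bash
python3 st.py .4497 .1184 .0206
```

```text
rel [ 0.0005 -0.0014  0.002 ] pos [0.4496 0.1182 0.0208] rot [-1.7996e+02 -2.0000e-02 -1.5010e+01] F [ 0.68  2.44 -2.82] M [ 0.898 -0.325 -0.047] w 0.0483 5.6 t 26.525 j [ 39.  13. -38.  -0. -39.  36.] tau [-1.00e+00 -3.83e+01  1.86e+01  4.88e+00 -8.70e-01  1.00e-02]
```

Emit:
{"fn": "drive_tool", "kwargs": {
  "increments": [
    [[-1, 0, 0, 0, 0], [-1, 0, 0, 0, 0], [-1, 0, 0, 0, 0]]
  ],
  "squeeze": 15
}}

```text
time_s: 26.9
tcp_pos: [0.4496, 0.1182, 0.0208]
eef_rot: [-180.0, -0.0, -15.0]
contact_force: [1.1, 3.9, -3.5]
gripper_width: 0.0478
gripper_force: 14.3
```

```bash
python3 st.py .4497 .1184 .0206
```

```text
rel [ 0.0007 -0.002   0.002 ] pos [0.4496 0.1182 0.0208] rot [-1.7997e+02 -2.0000e-02 -1.5010e+01] F [ 1.15  3.92 -3.5 ] M [ 1.372 -0.56  -0.035] w 0.0478 14.3 t 26.9 j [ 39.  13. -38.  -0. -39.  36.] tau [-1.480e+00 -3.841e+01  1.788e+01  4.920e+00 -1.360e+00  2.000e-02]
```

Emit:
{"fn": "drive_tool", "kwargs": {
  "increments": [
    [[-1, 0, 0, 0, -0.004], [-1, 0, 0, 0, -0.008], [-1, 0, 0, 0, -0.012], [-1, 0, 0, 0, -0.016], [-1, 0, 0, 0, -0.016]]
  ],
  "squeeze": 6
}}

```text
time_s: 27.52
tcp_pos: [0.4498, 0.1182, 0.021]
eef_rot: [-180.0, -0.0, -9.2]
contact_force: [4.1, 3.8, -1.7]
gripper_width: 0.0461
gripper_force: 5.9
```

```bash
python3 st.py .4497 .1184 .0206
```

```text
rel [-0.0008 -0.0015  0.0036] pos [0.4498 0.1182 0.021 ] rot [-1.7996e+02 -4.0000e-02 -9.1600e+00] F [ 4.09  3.8  -1.66] M [ 1.209 -1.131 -0.067] w 0.0461 5.9 t 27.525 j [ 39.  12. -38.   0. -39.  42.] tau [ -1.16 -37.22  16.38   4.2   -1.76   0.21]
```

Emit:
{"fn": "drive_tool", "kwargs": {
  "increments": [
    [[-1, 0, 0, 0, 0], [-1, 0, 0, 0, 0], [-1, 0.004, -0.003, 0, 0.004], [-1, 0.004, -0.003, 0, 0.009], [-1, 0.004, -0.003, 0, 0.015]]
  ],
  "squeeze": 45
}}

```text
time_s: 28.15
tcp_pos: [0.4496, 0.1175, 0.021]
eef_rot: [179.9, 0.0, -14.8]
contact_force: [2.3, -1.4, 5.7]
gripper_width: 0.0456
gripper_force: 44.8
```

```bash
python3 st.py .4497 .1184 .0206
```

```text
rel [-0.001  -0.0072  0.0031] pos [0.4496 0.1175 0.021 ] rot [ 1.7994e+02  1.0000e-02 -1.4760e+01] F [ 2.29 -1.43  5.68] M [-0.409 -0.59   0.063] w 0.0456 44.8 t 28.15 j [ 39.  13. -38.   0. -39.  36.] tau [  0.51 -35.29  17.44   3.31  -0.26   0.46]
```

Emit:
{"fn": "drive_tool", "kwargs": {
  "increments": [
    [[-1, 0, 0, -0.02, 0], [-1, 0, 0, -0.05, 0], [-1, 0, 0, -0.1, 0], [-1, 0, 0, -0.17, 0], [-1, 0, 0, -0.25, 0]]
  ]
}}

```text
time_s: 28.78
tcp_pos: [0.4491, 0.1175, 0.0512]
eef_rot: [179.9, 0.1, -14.7]
contact_force: [-0.3, 0.2, -5.1]
gripper_width: 0.0458
gripper_force: 44.8
```

Emit:
{"fn": "drive_tool", "kwargs": {
  "increments": [
    [[-1, 0, 0, -0.1, 0], [-1, 0, 0, -0.25, 0], [-1, 0, 0, -0.35, 0], [-1, 0, 0, -0.4, 0]]
  ]
}}

```text
time_s: 29.28
tcp_pos: [0.45, 0.1183, 0.0997]
eef_rot: [-179.9, -0.0, -14.7]
contact_force: [1.1, 0.4, -4.9]
gripper_width: 0.046
gripper_force: 44.8
```

```bash
python3 st.py .5168 -.1698 .14
python3 - <<'E'
from h import *
import pickle
m=pickle.load(open('w1.pkl','rb'))
# scrap peg: coarse crop measurement from w1
im=cv2.imread('pics/w1.png')[90:210,0:110];cv2.imwrite('pics/st0.png',cv2.resize(im,None,fx=4,fy=4))
g=cv2.cvtColor(cv2.imread('pics/w1.png'),6)
# base-disc ellipse fit
mask=((g<75)*255).astype('uint8');mask[:, 115:]=0;mask[:90]=0;mask[215:]=0
mask=cv2.morphologyEx(mask,3,np.ones((9,9)))
c=max(cv2.findContours(mask,0,1)[0],key=cv2.contourArea);print(cv2.boundingRect(c))
pts=np.array([onz(m,p[0].astype(float),.008)[:2] for p in cv2.convexHull(c) if p[0][0]>2])
A=np.c_[2*pts,np.ones(len(pts))];x=np.linalg.lstsq(A,(pts**2).sum(1),rcond=None)[0];print('centre',x[:2],'rad',np.sqrt(x[2]+x[:2]@x[:2]))
E
```

```text
rel [ 1.1465  2.1811 -0.3371] pos [0.45   0.1183 0.0997] rot [-1.7995e+02 -4.0000e-02 -1.4660e+01] F [ 1.06  0.36 -4.87] M [-0.091  0.155 -0.047] w 0.046 44.8 t 29.275 j [ 39.   6. -33.  -0. -51.  36.] tau [-2.000e-02 -3.541e+01  2.636e+01  6.650e+00  1.200e-01  0.000e+00]
(19, 134, 59, 36)
centre [ 0.51921421 -0.169086  ] rad 0.031180997668842077
```

Unit A is off the rack, with about 5 N hanging. I'll carry it next to the scrap stand so the wrist camera can see the peg.

Emit:
{"fn": "drive_tool", "kwargs": {
  "increments": [
    [[-1, 0.08, 0.37, -0.1, 0], [-1, 0.16, 0.73, -0.17, 0]]
  ]
}}

```text
time_s: 29.52
tcp_pos: [0.4458, 0.0278, 0.1194]
eef_rot: [180.0, 0.0, -14.6]
contact_force: [1.4, -0.4, -5.8]
gripper_width: 0.0457
gripper_force: 44.8
```

Emit:
{"fn": "drive_tool", "kwargs": {
  "increments": [
    [[-1, 0.08, 0.37, 0, 0], [-1, 0.16, 0.73, 0, 0]]
  ]
}}

```text
time_s: 29.78
tcp_pos: [0.4421, -0.0624, 0.1192]
eef_rot: [-180.0, 0.0, -14.6]
contact_force: [0.9, 0.1, -5.9]
gripper_width: 0.0457
gripper_force: 44.8
```

Emit:
{"fn": "drive_tool", "kwargs": {
  "increments": [
    [[-1, 0.08, 0.37, 0, 0], [-1, 0.16, 0.72, 0, 0], [-1, 0.16, 0.72, 0, 0], [-1, 0.16, 0.72, 0, 0]]
  ]
}}

```text
time_s: 30.28
tcp_pos: [0.4389, -0.1496, 0.1188]
eef_rot: [180.0, 0.1, -14.7]
contact_force: [-0.3, 0.6, -4.9]
gripper_width: 0.0458
gripper_force: 44.8
```

Run:
```python
from h import *
import pickle
s=r.get_state();m=camera_model('wrist');w=capture('wrist')[:,:,::-1];cv2.imwrite('pics/w5.png',w);pickle.dump(m,open('w5.pkl','wb'))
print(s['tcp_pos'],s['eef_rot'])
u=proj(m,[[.518,-.169,.064]])[0];print(u)
x,y=int(u[0])-75,max(0,int(u[1])-75)
print(x,y);v=cv2.convertScaleAbs(cv2.resize(w[y:y+130,x:x+150],(800,693),interpolation=2),alpha=2.2)
cv2.imwrite('pics/v5.png',v[:600])
```

```text
[ 0.4388841  -0.14957576  0.11882986] [ 1.79997966e+02  5.25017011e-02 -1.47245654e+01]
[308.81050151 128.50869538]
233 53
```

View pics/v5.png

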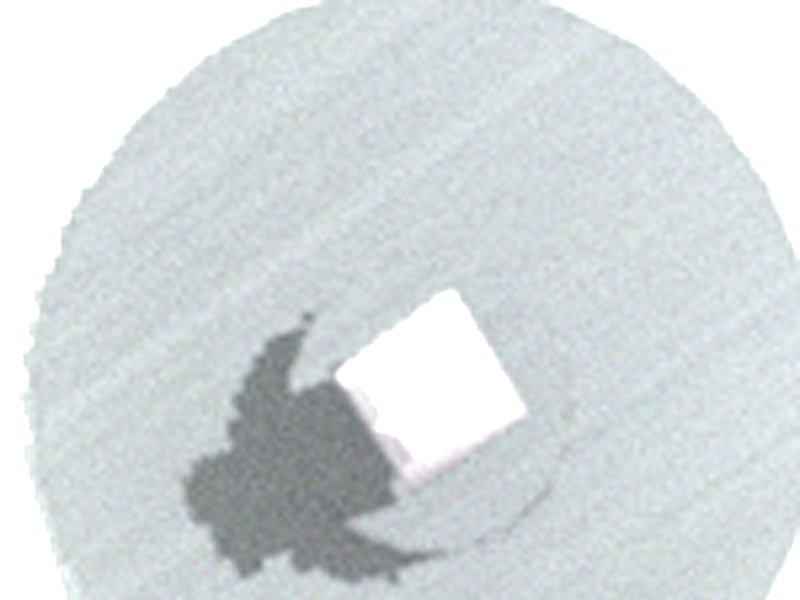

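The peg shows as a clean bright square on the base. Its corners in the crop are about (455,290), (337,373), (408,487) and (526,410). I'll fit it and the base circle.

```bash
python3 - <<'E'
from h import *
import pickle
m=pickle.load(open('w5.pkl','rb'));g=cv2.cvtColor(cv2.imread('pics/w5.png'),6)
k=5.333
C=[(233+p[0]/k-.4,53+p[1]/k-.4) for p in((455,290),(337,373),(408,487),(526,410))]
for z in(.030,.056,.064):
    P=np.array([onz(m,p,z)[:2] for p in C]);d=np.roll(P,-1,0)-P
    print(z,P.mean(0).round(4),np.linalg.norm(d,axis=1).round(4),(np.degrees(np.arctan2(d[:,1],d[:,0]))%90).round(1))
print('gray peg/base/table',g[int(C[0][1])+14,int(C[0][0])-2],g[100,300],g[60,240])
# peg blob
for th in(110,130):
    mk=((g[90:160,280:350]>th)*255).astype('uint8');n,l,st,ce=cv2.connectedComponentsWithStats(mk)
    lab=l[int(C[0][1])+14-90,int(C[0][0])-2-280];ct=max(cv2.findContours((l==lab).astype('uint8'),0,1)[0],key=len)
    bx=cv2.boxPoints(cv2.minAreaRect(ct))+[280,90];P=np.array([onz(m,p,.056)[:2] for p in bx]);d=np.roll(P,-1,0)-P
    print(th,st[lab],P.mean(0).round(4),np.linalg.norm(d,axis=1).round(4),(np.degrees(np.arctan2(d[:,1],d[:,0]))%90).round(1))
# base circle: edge where dark->light going outward from centre at radii
c0=np.array([.518,-.169]);pts=[]
for a in np.radians(np.arange(0,360,4)):
    rr=np.arange(.052,.072,.0004);Q=proj(m,[[c0[0]+q*np.cos(a),c0[1]+q*np.sin(a),.008] for q in rr]).astype('float32')
    if Q.min()<2 or Q[:,1].max()>170 or Q[:,0].max()>637: continue
    v=cv2.remap(g,Q[:,0],Q[:,1],1).ravel().astype(float);dv=np.convolve(np.diff(v),np.ones(3)/3,'same');i=dv.argmax()
    if dv[i]>4: pts.append(c0+(rr[i]+.0002)*np.array([np.cos(a),np.sin(a)]))
pts=np.array(pts)
for _ in range(3):
    A=np.c_[2*pts,np.ones(len(pts))];x=np.linalg.lstsq(A,(pts**2).sum(1),rcond=None)[0];R0=np.sqrt(x[2]+x[:2]@x[:2]);e=abs(np.linalg.norm(pts-x[:2],axis=1)-R0);pts=pts[e<=2.5*e.std()+1e-4]
print('base',x[:2],R0,len(pts))
E
python3 st.py .517 -.169 .12
```

```text
0.03 [ 0.5212 -0.1733] [0.0203 0.0188 0.0202 0.0193] [18.9 18.1 17.4 17.7]
0.056 [ 0.5194 -0.1727] [0.0184 0.017  0.0182 0.0175] [18.9 18.1 17.4 17.7]
0.064 [ 0.5188 -0.1725] [0.0178 0.0165 0.0177 0.0169] [18.9 18.1 17.4 17.7]
gray peg/base/table 186 97 193
110 [ 16  17  35  35 648] [ 0.5197 -0.1728] [0.0181 0.018  0.0184 0.0182] [17.4 20.8 18.  19.9]
130 [ 17  18  34  30 564] [ 0.5203 -0.1722] [0.018  0.0171 0.0183 0.0173] [13.6 16.8 14.1 15.9]
base [ 0.51832481 -0.17139326] 0.0625622783715247 42
rel [ 0.6696 -0.0038 -0.0088] pos [ 0.4391 -0.1491  0.119 ] rot [-1.800e+02  3.000e-02 -1.465e+01] F [ 0.52  0.03 -6.  ] M [-0.01   0.141  0.021] w 0.0458 44.8 t 30.325 j [  6.   5. -32.  -0. -54.  70.] tau [-6.800e-01 -3.397e+01  2.723e+01  6.790e+00  6.000e-02  1.000e-02]
```

Run:
```python
from h import *
import pickle
m=pickle.load(open('w5.pkl','rb'));g=cv2.cvtColor(cv2.imread('pics/w5.png'),6)
T=np.array([.4389,-.1493,.1189]);M=R.from_euler('xyz',[180,0,-14.7],degrees=True).as_matrix()
for y in(.018,-.018):
    u=proj(m,[T+M@[.018,y,-.0472]])[0];a,b=np.int32(u.round());p=g[b-12:b+13,a-12:a+13]
    print(u.round(1));print(p[::2,::2])
    d=cv2.GaussianBlur(p,(0,0),1.2).astype(float)
u=np.array([proj(m,[T+M@[x,y,-.0472]])[0] for y in(.0,.01,-.01,.015) for x in (.019,.021,.023,.025,.027)]).round(1);print(u)
for c in(int(u[5][0]),int(u[10][0]),int(u[15][0])):print(c,g[215:275:2,c])
```

```text
[351.8 267.3]
[[ 80  81  81  80  81  80  87  83  82  89  84  80 163]
 [ 93  91  92  92  89  90  90  90  90  92  92  91 163]
 [ 87  88  92  92  91  91  85  87  92  91  91  87 162]
 [ 89  90  89  88  80  67  64  66  78  89  90  90 165]
 [ 87  91  88  81  60  66  66  65  69  79  87  85 161]
 [ 88  86  87  67  64  67  67  66  65  70  87  88 172]
 [ 83  89  91  63  60  62  67  67  65  65  90  91 171]
 [ 90  88  88  67  64  67  63  63  65  65  89  90 136]
 [ 87  91  91  82  63  59  66  65  65  83  88  82  58]
 [ 91  93  88  87  78  69  69  72  84  90  86  92  58]
 [ 88  89  86  88  86  84  88  87  89  90  91  88  58]
 [ 84  88  88  86  91  91  89  88  91  86  91  88  58]
 [ 75  78  86  86  89  85  89  87  87  86  87  89  52]]
[268.  267.3]
[[125  95  92  89  84  90  88  88  89  90  90  89  75]
 [123 114 117 117 118 121 114 127 127 126 125 124 127]
 [142 157 159 158 157 159 157 156 156 156 156 155 154]
 [142 159 157 157 155 153 147 153 154 155 158 155 153]
 [139 155 159 157 124  87  91  94 122 153 154 152 154]
 [135 155 159 129  98  84  71  81  92 120 156 156 130]
 [134 136 116  66  61  64 
[... 341 characters left out ...]
  89  87  88  90]]
[[309.9 265.1]
 [309.9 260.7]
 [309.9 256.2]
 [309.8 251.7]
 [309.8 247.2]
 [333.2 265.1]
 [333.2 260.7]
 [333.3 256.2]
 [333.4 251.7]
 [333.5 247.2]
 [286.5 265.1]
 [286.5 260.7]
 [286.4 256.2]
 [286.3 251.7]
 [286.2 247.2]
 [344.8 265.1]
 [344.9 260.7]
 [345.1 256.2]
 [345.2 251.7]
 [345.3 247.2]]
333 [201 194 198 200 192 192 198 195 199 183  96  90  96  89  89  90  87  78
  76  77  80  92  91  90  91  92  86  90  85  77]
286 [194 193 191 196 195 193 193 194 199 202 144  94  95  88  94  89  93  81
  78  74  74  85  87  90  91  90  89  89  90  86]
344 [192 202 200 188 194 197 192 196 197 182  93  92  96  93  95  90  88  80
  79  83  81  92  92  89  88  87  91  88  91  88]
```

The held unit sits within 0.4 mm and about 1° of the tool axis. The peg is at (0.5194, -0.1726), yaw about 18°.

```bash
python3 st.py .5197 -.1725 .085
```

```text
rel [0.6989 0.0187 0.2829] pos [ 0.4391 -0.1491  0.119 ] rot [-1.800e+02  3.000e-02 -1.465e+01] F [ 0.52  0.03 -6.  ] M [-0.01   0.141  0.021] w 0.0458 44.8 t 30.325 j [  6.   5. -32.  -0. -54.  70.] tau [-6.800e-01 -3.397e+01  2.723e+01  6.790e+00  6.000e-02  1.000e-02]
```

Emit:
{"fn": "drive_tool", "kwargs": {
  "increments": [
    [[-1, 0.25, 0.007, 0, -0.029], [-1, 0.5, 0.014, 0, -0.058], [-1, 0.699, 0.019, 0, -0.088], [-1, 0.699, 0.019, 0.1, -0.088], [-1, 0.699, 0.019, 0.2, -0.088]]
  ]
}}

```text
time_s: 30.95
tcp_pos: [0.5193, -0.1719, 0.0941]
eef_rot: [-180.0, 0.1, 17.0]
contact_force: [-0.9, -0.2, -5.1]
gripper_width: 0.0457
gripper_force: 44.8
```

Emit:
{"fn": "drive_tool", "kwargs": {
  "increments": [
    [[-1, 0, 0, 0.05, 0], [-1, 0, 0, 0.08, 0], [-1, 0, 0, 0.08, 0], [-1, 0, 0, 0.08, 0]]
  ]
}}

```text
time_s: 31.45
tcp_pos: [0.5202, -0.173, 0.086]
eef_rot: [180.0, -0.0, 17.0]
contact_force: [-0.3, -0.4, -5.8]
gripper_width: 0.0457
gripper_force: 44.8
```

```bash
python3 st.py .5197 -.1725 .06;python3 st.py .5197 -.1725 .06
```

```text
rel [-0.003  -0.0051  0.217 ] pos [ 0.5202 -0.173   0.086 ] rot [ 1.7998e+02 -5.0000e-02  1.7020e+01] F [-0.33 -0.41 -5.82] M [-0.052  0.115  0.008] w 0.0457 44.8 t 31.45 j [  2.  15. -24.   0. -51. 105.] tau [ 4.000e-02 -4.763e+01  2.622e+01  6.480e+00  6.000e-02 -0.000e+00]
rel [-0.003  -0.0051  0.217 ] pos [ 0.5202 -0.173   0.086 ] rot [ 1.7998e+02 -5.0000e-02  1.7020e+01] F [-0.33 -0.41 -5.82] M [-0.052  0.115  0.008] w 0.0457 44.8 t 31.45 j [  2.  15. -24.   0. -51. 105.] tau [ 4.000e-02 -4.763e+01  2.622e+01  6.480e+00  6.000e-02 -0.000e+00]
```

Emit:
{"fn": "drive_tool", "kwargs": {
  "increments": [
    [[-1, -0.003, -0.005, 0.07, 0], [-1, -0.003, -0.005, 0.14, 0], [-1, -0.003, -0.005, 0.2, 0], [-1, -0.003, -0.005, 0.2, 0], [-1, -0.003, -0.005, 0.2, 0]]
  ]
}}

```text
time_s: 32.08
tcp_pos: [0.5196, -0.1725, 0.0616]
eef_rot: [180.0, 0.0, 17.0]
contact_force: [0.6, -0.2, -4.6]
gripper_width: 0.0459
gripper_force: 44.8
```

Emit:
{"fn": "drive_tool", "kwargs": {
  "increments": [
    [[-1, 0, 0, 0.02, 0], [-1, 0, 0, 0.04, 0], [-1, 0, 0, 0.04, 0]]
  ]
}}

```text
time_s: 32.45
tcp_pos: [0.5192, -0.1724, 0.0566]
eef_rot: [-180.0, 0.0, 17.0]
contact_force: [0.5, -0.1, -4.9]
gripper_width: 0.0457
gripper_force: 44.8
```

```bash
python3 st.py .5197 -.1725 .06
```

```text
rel [ 0.0037  0.0016 -0.0286] pos [ 0.5192 -0.1724  0.0566] rot [-1.7999e+02  2.0000e-02  1.7020e+01] F [ 0.49 -0.08 -4.86] M [-0.106  0.095 -0.011] w 0.0457 44.8 t 32.45 j [  2.  16. -26.  -0. -48. 105.] tau [ 1.000e-02 -4.913e+01  2.488e+01  6.140e+00  1.200e-01  0.000e+00]
```

Now I'll step down onto the tip of the peg in small moves.

Emit:
{"fn": "drive_tool", "kwargs": {
  "increments": [
    [[-1, 0, 0, 0.02, 0], [-1, 0, 0, 0.035, 0], [-1, 0, 0, 0.035, 0]]
  ]
}}

```text
time_s: 32.83
tcp_pos: [0.5193, -0.1724, 0.0524]
eef_rot: [-180.0, 0.0, 17.0]
contact_force: [-0.2, -0.4, -5.5]
gripper_width: 0.0458
gripper_force: 44.8
```

```bash
python3 st.py .5197 -.1725 .05
```

```text
rel [0.0032 0.0014 0.0197] pos [ 0.5193 -0.1724  0.0524] rot [-1.7999e+02  2.0000e-02  1.7030e+01] F [-0.18 -0.4  -5.54] M [-0.116  0.138  0.015] w 0.0458 44.8 t 32.825 j [  2.  17. -26.  -0. -47. 105.] tau [ 1.000e-02 -4.934e+01  2.463e+01  6.080e+00  1.100e-01  0.000e+00]
```

Emit:
{"fn": "drive_tool", "kwargs": {
  "increments": [
    [[-1, 0, 0, 0.015, 0], [-1, 0, 0, 0.03, 0], [-1, 0, 0, 0.03, 0]]
  ]
}}

```text
time_s: 33.2
tcp_pos: [0.5193, -0.1724, 0.0488]
eef_rot: [-180.0, 0.0, 17.0]
contact_force: [0.9, -0.0, -4.9]
gripper_width: 0.0459
gripper_force: 44.8
```

```bash
python3 st.py .5197 -.1725 .05
```

```text
rel [ 0.0032  0.0015 -0.0102] pos [ 0.5193 -0.1724  0.0488] rot [-1.7999e+02  2.0000e-02  1.7030e+01] F [ 0.86 -0.04 -4.92] M [-0.063  0.165 -0.024] w 0.0459 44.8 t 33.2 j [  2.  17. -26.  -0. -46. 105.] tau [ 1.000e-02 -4.953e+01  2.446e+01  6.040e+00  1.100e-01  0.000e+00]
```

Emit:
{"fn": "drive_tool", "kwargs": {
  "increments": [
    [[-1, 0, 0, 0.015, 0], [-1, 0, 0, 0.03, 0], [-1, 0, 0, 0.045, 0], [-1, 0, 0, 0.045, 0]]
  ]
}}

```text
time_s: 33.7
tcp_pos: [0.5193, -0.1725, 0.0434]
eef_rot: [-180.0, 0.0, 17.0]
contact_force: [0.1, 0.4, -6.7]
gripper_width: 0.0457
gripper_force: 44.8
```

```bash
python3 st.py .5197 -.1725 .05
```

```text
rel [ 0.0035  0.0014 -0.0553] pos [ 0.5193 -0.1725  0.0434] rot [-1.7999e+02  2.0000e-02  1.7020e+01] F [ 0.1   0.37 -6.74] M [-0.106  0.101  0.008] w 0.0457 44.8 t 33.7 j [  2.  17. -27.  -0. -46. 105.] tau [ 1.000e-02 -4.980e+01  2.416e+01  5.960e+00  1.100e-01  0.000e+00]
```

Emit:
{"fn": "drive_tool", "kwargs": {
  "increments": [
    [[-1, 0, 0, 0.02, 0], [-1, 0, 0, 0.04, 0], [-1, 0, 0, 0.06, 0], [-1, 0, 0, 0.08, 0], [-1, 0, 0, 0.08, 0]]
  ]
}}

```text
time_s: 34.33
tcp_pos: [0.5193, -0.1724, 0.0337]
eef_rot: [-180.0, 0.0, 17.0]
contact_force: [-1.0, -0.1, -5.8]
gripper_width: 0.046
gripper_force: 44.8
```

```bash
python3 st.py .5197 -.1725 .0215
```

```text
rel [0.0034 0.0017 0.1018] pos [ 0.5193 -0.1724  0.0337] rot [-1.7999e+02  3.0000e-02  1.7030e+01] F [-1.01 -0.13 -5.78] M [-0.079  0.107  0.039] w 0.046 44.8 t 34.325 j [  2.  18. -27.  -0. -45. 105.] tau [ 1.000e-02 -5.026e+01  2.361e+01  5.830e+00  1.200e-01  0.000e+00]
```

Emit:
{"fn": "drive_tool", "kwargs": {
  "increments": [
    [[-1, 0, 0, 0.02, 0], [-1, 0, 0, 0.04, 0], [-1, 0, 0, 0.06, 0], [-1, 0, 0, 0.08, 0], [-1, 0, 0, 0.085, 0]]
  ]
}}

```text
time_s: 34.95
tcp_pos: [0.5193, -0.1725, 0.0235]
eef_rot: [-180.0, 0.0, 17.0]
contact_force: [-0.1, -0.3, -5.3]
gripper_width: 0.0453
gripper_force: 44.8
```

Emit:
{"fn": "drive_tool", "kwargs": {
  "increments": [
    [[-1, 0, 0, 0.008, 0], [-1, 0, 0, 0.008, 0]]
  ]
}}

```text
time_s: 35.2
tcp_pos: [0.5194, -0.1724, 0.0228]
eef_rot: [-180.0, 0.0, 17.0]
contact_force: [-0.0, 1.0, -5.0]
gripper_width: 0.0455
gripper_force: 44.8
```

```bash
python3 st.py .5197 -.1725 .0215
```

```text
rel [0.0022 0.0013 0.0107] pos [ 0.5194 -0.1724  0.0228] rot [-180.      0.     17.03] F [-0.02  1.05 -4.96] M [-0.12   0.11  -0.005] w 0.0455 44.8 t 35.2 j [  2.  19. -28.  -0. -43. 105.] tau [ 1.000e-02 -5.090e+01  2.303e+01  5.690e+00  9.000e-02  0.000e+00]
```

Emit:
{"fn": "drive_tool", "kwargs": {
  "increments": [
    [[-1, 0, 0, 0.008, 0], [-1, 0, 0, 0.008, 0]]
  ]
}}

```text
time_s: 35.45
tcp_pos: [0.5194, -0.1725, 0.0218]
eef_rot: [-180.0, 0.0, 17.0]
contact_force: [0.8, -0.2, -5.9]
gripper_width: 0.0458
gripper_force: 44.8
```

Emit:
{"fn": "drive_tool", "kwargs": {
  "increments": [
    [[-1, 0, 0, 0.008, 0], [-1, 0, 0, 0.008, 0]]
  ]
}}

```text
time_s: 35.7
tcp_pos: [0.5195, -0.1725, 0.021]
eef_rot: [180.0, -0.0, 17.0]
contact_force: [-0.6, 0.3, -3.0]
gripper_width: 0.0457
gripper_force: 44.8
```

Contact at z = 0.021, the same height the unit was gripped at on the rack, so it's home. I'll press very lightly, then open and retreat.

Emit:
{"fn": "drive_tool", "kwargs": {
  "increments": [
    [[-1, 0, 0, 0.005, 0], [-1, 0, 0, 0.005, 0]]
  ]
}}

```text
time_s: 35.95
tcp_pos: [0.5196, -0.1724, 0.021]
eef_rot: [180.0, -0.0, 17.0]
contact_force: [-3.4, 2.6, 5.7]
gripper_width: 0.0455
gripper_force: 44.8
```

Emit:
{"fn": "drive_tool", "kwargs": {
  "increments": [
    [[0.3, 0, 0, 0, 0], [0.3, 0, 0, 0, 0], [0.9, 0, 0, 0, 0], [0.9, 0, 0, 0, 0], [0.9, 0, 0, 0, 0]]
  ]
}}

```text
time_s: 36.58
tcp_pos: [0.5195, -0.1725, 0.0203]
eef_rot: [180.0, 0.0, 17.0]
contact_force: [0.8, 0.1, -0.4]
gripper_width: 0.0801
gripper_force: 0.0
```

```bash
python3 st.py .5197 -.1725 .0215
```

```text
rel [ 0.0019  0.001  -0.0104] pos [ 0.5195 -0.1725  0.0203] rot [180.     0.    17.03] F [ 0.84  0.11 -0.43] M [-0.12   0.177  0.016] w 0.0801 0.0 t 36.575 j [  2.  19. -28.   0. -43. 105.] tau [ -0.   -48.35  21.21   4.95   0.07   0.  ]
```

Emit:
{"fn": "drive_tool", "kwargs": {
  "increments": [
    [[0.9, 0, 0, -0.2, 0], [0.9, 0, 0, -0.5, 0], [0.9, 0, 0, -0.9, 0], [0.9, 0, 0, -1, 0]]
  ]
}}

```text
time_s: 37.08
tcp_pos: [0.5213, -0.1727, 0.1437]
eef_rot: [179.9, -0.3, 17.1]
contact_force: [0.7, 0.7, 0.0]
gripper_width: 0.0829
gripper_force: 0.0
```

Emit:
{"fn": "drive_tool", "kwargs": {
  "increments": [
    [[0.9, -0.3, 0, -0.2, 0], [0.9, -0.5, 0, -0.3, 0], [0.9, -0.5, 0, -0.3, 0], [0.9, -0.5, 0, -0.3, 0]]
  ]
}}

```text
time_s: 37.58
tcp_pos: [0.4621, -0.1899, 0.1759]
eef_rot: [-180.0, 0.0, 17.0]
contact_force: [0.7, 0.4, -0.4]
gripper_width: 0.0833
gripper_force: 0.0
```

Run:
```python
from h import *
s=r.get_state();m=camera_model('wrist');w=capture('wrist')[:,:,::-1];cv2.imwrite('pics/w6.png',w);g=cv2.cvtColor(w,6)
print(s['time_s'],s['tcp_pos'],s['contact_force'])
c=np.array([.5194,-.1726]);H=[]
for a in(18+45,18+135,18+225,18+315):
    t=np.radians(a);u=proj(m,[[*(c+.02546*np.array([np.cos(t),np.sin(t)])),.068]])[0];x,y=np.int32(u.round())
    p=cv2.GaussianBlur(g[y-8:y+9,x-8:x+9],(0,0),.8);th=p.min()+10;ys,xs=np.where(p<th)
    q=(x-8+xs.mean(),y-8+ys.mean());H.append(onz(m,q,.068)[:2]);print(u.round(1),np.round(q,1),p.min(),np.median(p),len(xs))
H=np.array(H);d=np.roll(H,-1,0)-H;print(H.mean(0).round(4),np.linalg.norm(d,axis=1).round(4),(np.degrees(np.arctan2(d[:,1],d[:,0]))%90).round(1))
```

```text
37.575 [ 0.46212846 -0.18992585  0.1758669 ] [ 0.69069564  0.36427259 -0.37555789]
[288.5 137.6] [283.5 140. ] 61 97.0 31
[289.9 181.5] [282. 177.] 59 121.0 7
[332.1 180.8] [333.1 185.3] 90 128.0 54
[332.  136.9] [334.5 135. ] 90 130.0 49
[ 0.5187 -0.1707] [0.0303 0.0442 0.0413 0.0424] [13.5  7.9 16.3 22.4]
```

Run:
```python
from h import *
m=camera_model('wrist');g=cv2.cvtColor(cv2.imread('pics/w6.png'),6)
k=np.full((13,13),-1.);yy,xx=np.mgrid[-6:7,-6:7];rr=np.hypot(xx,yy);K=np.where(rr<=3,1,0)*1.;O=((rr>3.8)&(rr<5.5))*1.
L=np.log(g.astype(float)+5);s=cv2.filter2D(L,-1,O/O.sum())-cv2.filter2D(L,-1,K/K.sum())
c=np.array([.5194,-.1726]);H=[]
for a in(63,153,243,333):
    t=np.radians(a);u=proj(m,[[*(c+.02546*np.array([np.cos(t),np.sin(t)])),.068]])[0];x,y=np.int32(u.round())
    q=s[y-6:y+7,x-6:x+7];j,i=np.unravel_index(q.argmax(),q.shape);H.append(onz(m,(x-6+i,y-6+j),.068)[:2]);print(u.round(1),x-6+i,y-6+j,q.max().round(2))
H=np.array(H);d=np.roll(H,-1,0)-H;print(H.mean(0).round(4),np.linalg.norm(d,axis=1).round(4),(np.degrees(np.arctan2(d[:,1],d[:,0]))%90).round(1))
```

```text
[288.6 137.6] 289 139 0.4
[290.  181.6] 290 182 0.38
[332.2 180.9] 332 181 0.4
[332.1 136.9] 332 137 0.39
[ 0.519  -0.1727] [0.0353 0.0358 0.036  0.0356] [17.5 18.4 17.9 19.6]
```

All four top holes of the block match a seated unit at z = 0.068, with a pitch of 35.7 mm, the same as on the rack. Handing in.

```bash
python3 -c "
from plant import job
print(job.close_job())"
```

```text
the job is handed in; nothing more can be done
None
```

I turned all three spindles by about 68°; the stiff unit, the one nearest the robot (about 0.30 N·m against 0.09 and 0.10), is now seated upright and fully home on the scrap peg and released, and the job was handed in at about 38 s; I did not re-image the two good units before handing in.

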